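# Change the bottle batch on an indexing label reader

### The job

Change the batch on the label reader: lay each orange-capped bottle still in its table on the blue plastic tray, and load every blue-capped bottle from the sheet pan. Roll each blue-capped bottle over on the pan, face by face and not in the air, until its white label is on top, lay it in the empty nest at the open front of the table with the cap towards the middle, and turn the table by its pegs, a quarter turn a time until it clicks, to carry loaded bottles under the clear cover and bring the next nest to the front. When all the blue-capped bottles are under the cover, label up, the orange-capped ones are on the tray, the front nest is empty and the table is clicked home, press the green start button; do not knock the stacks of petri dishes about.

Things in the scene. Friction and masses are not known exactly. Their poses are not given: they have to be found in the camera images.
- bottle1_mid (a point): Centre of the body of an amber square bottle of the new batch lying on its side, 22 mm above what it lies on (up to four alike, some absent). Body 44 x 44 mm, 70 mm long, 0.17 kg; round blue cap 30 mm wide ending 65 mm from the centre. Own x: towards the cap. Own z: out of the side with the white bar-code label; other sides bare. Starts label sideways or underneath, cap roughly away from the robot.
- bottle2_mid (a point): Centre of the body of an amber square bottle of the new batch lying on its side, 22 mm above what it lies on (up to four alike, some absent). Body 44 x 44 mm, 70 mm long, 0.17 kg; round blue cap 30 mm wide ending 65 mm from the centre. Own x: towards the cap. Own z: out of the side with the white bar-code label; other sides bare. Starts label sideways or underneath, cap roughly away from the robot.
- bottle3_mid (a point): Centre of the body of an amber square bottle of the new batch lying on its side, 22 mm above what it lies on (up to four alike, some absent). Body 44 x 44 mm, 70 mm long, 0.17 kg; round blue cap 30 mm wide ending 65 mm from the centre. Own x: towards the cap. Own z: out of the side with the white bar-code label; other sides bare. Starts label sideways or underneath, cap roughly away from the robot.
- bottle4_mid (a point): Centre of the body of an amber square bottle of the new batch lying on its side, 22 mm above what it lies on (up to four alike, some absent). Body 44 x 44 mm, 70 mm long, 0.17 kg; round blue cap 30 mm wide ending 65 mm from the centre. Own x: towards the cap. Own z: out of the side with the white bar-code label; other sides bare. Starts label sideways or underneath, cap roughly away from the robot.
- old1_mid (a point): Centre of the body of a bottle of the last batch, same shape, size and axes as the others but with an orange cap (up to three, some absent). Starts label up in one of the table's nests, at the front, left or far place. To go on the blue tray, lying on any side.
- old2_mid (a point): Centre of the body of a bottle of the last batch, same shape, size and axes as the others but with an orange cap (up to three, some absent). Starts label up in one of the table's nests, at the front, left or far place. To go on the blue tray, lying on any side.
- old3_mid (a point): Centre of the body of a bottle of the last batch, same shape, size and axes as the others but with an orange cap (up to three, some absent). Starts label up in one of the table's nests, at the front, left or far place. To go on the blue tray, lying on any side.
- tray: Low fixed blue plastic tray between sheet pan and reader, 260 mm (own x) by 110 mm (own y), floor 3 mm and rim 11 mm above the bench. Room for two bottles lying end to end along x. Origin: centre of the underside; own x away from the robot.
- pan: Low fixed aluminium sheet pan, 320 mm (own x) by 420 mm (own y), rim 14 mm high, with a blue-grey non-slip mat in it on which the bottles lie; the mat's top is 4 mm above the bench. Origin: centre of the underside; own x away from the robot.
- reader: Label reader: fixed white plinth, 34 mm high, own x -150 to 180 mm, own y +-150 mm, with a round table of radius 135 mm, top 46 mm over the bench. Origin: on the table's axis at bench level; own x points away from the robot. A fixed clear cover, 106 to 110 mm over the bench, spans own x above -30 mm (above 13 mm within 50 mm of the middle; yellow edge): only the front place is open. Column and head at the far side, 260 mm high.
- dial (a joint): Turn of the table, rad, positive anticlockwise from above, endless both ways. A spring detent holds it at every quarter turn (0, +-1.571, ..), where one nest is exactly in front: it resists with up to 4 N at a peg (most at 22 degrees), until 45 degrees, then pulls on to the next. Within 45 degrees it springs home by itself in a second, to 0.03 rad or better.
- nest0 (a point): Nest on the table, along +x of the table (and of this frame), 87 mm from its axis. Point: nest floor (48 mm over the bench) under the centre of a bottle's body. Holds one bottle lying radially, cap to the table's axis, 3.5 mm play each way, between orange end stops and four side lugs 24 mm high, 51 mm apart; a 44 mm long gap between lugs leaves room for fingers at the body's middle.
- peg0 (a point): Upright round hand peg on the table, one of four half-way between nests, 15 mm in diameter, 44 mm high, 112 mm from the table's axis. Point: on its axis, 28 mm above the table top (74 mm over the bench). For pushing or drawing the table round.
- nest1 (a point): Nest on the table, along +y of the table (and of this frame), 87 mm from its axis. Point: nest floor (48 mm over the bench) under the centre of a bottle's body. Holds one bottle lying radially, cap to the table's axis, 3.5 mm play each way, between orange end stops and four side lugs 24 mm high, 51 mm apart; a 44 mm long gap between lugs leaves room for fingers at the body's middle.
- peg1 (a point): Upright round hand peg on the table, one of four half-way between nests, 15 mm in diameter, 44 mm high, 112 mm from the table's axis. Point: on its axis, 28 mm above the table top (74 mm over the bench). For pushing or drawing the table round.
- nest2 (a point): Nest on the table, along -x of the table (and of this frame), 87 mm from its axis. Point: nest floor (48 mm over the bench) under the centre of a bottle's body. Holds one bottle lying radially, cap to the table's axis, 3.5 mm play each way, between orange end stops and four side lugs 24 mm high, 51 mm apart; a 44 mm long gap between lugs leaves room for fingers at the body's middle.
- peg2 (a point): Upright round hand peg on the table, one of four half-way between nests, 15 mm in diameter, 44 mm high, 112 mm from the table's axis. Point: on its axis, 28 mm above the table top (74 mm over the bench). For pushing or drawing the table round.
- nest3 (a point): Nest on the table, along -y of the table (and of this frame), 87 mm from its axis. Point: nest floor (48 mm over the bench) under the centre of a bottle's body. Holds one bottle lying radially, cap to the table's axis, 3.5 mm play each way, between orange end stops and four side lugs 24 mm high, 51 mm apart; a 44 mm long gap between lugs leaves room for fingers at the body's middle.
- peg3 (a point): Upright round hand peg on the table, one of four half-way between nests, 15 mm in diameter, 44 mm high, 112 mm from the table's axis. Point: on its axis, 28 mm above the table top (74 mm over the bench). For pushing or drawing the table round.
- load_place (a point): Fixed point: where the floor of the front nest is when the table is clicked home (48 mm over the bench, 87 mm from the table's axis towards the robot).
- start_top (a point): Top of the green start button on the near left corner of the plinth, 28 mm across, pressed straight down (5 N, 6 mm travel), springs back.
- start (a joint): Travel of the start button, m, 0 up to 0.006 fully down.
- dishes1: Loose stack of six filled petri dishes, 90 mm in diameter, 90 mm high; origin at the centre of its underside. Not part of the job.
- dishes2: Loose stack of four filled petri dishes, 90 mm in diameter, 60 mm high; origin at the centre of its underside. Not part of the job.

How it is judged (in metres and radians):
On the way, in this order (a step that is already met when the one before it is completed fails the run):
1. every blue-capped bottle lies label up in a nest under the cover, every orange-capped one lies on the tray, and the table is clicked home (angle between each of bottle1_mid, bottle2_mid, bottle3_mid, bottle4_mid's own z axis and vertical below 0.15 rad and ((horizontal distance between bottle1_mid and nest0 below 0.012 m and z of bottle1_mid in the frame of nest0 between 0.016 and 0.028 m) or (horizontal distance between bottle1_mid and nest1 below 0.012 m and z of bottle1_mid in the frame of nest1 between 0.016 and 0.028 m) or (horizontal distance between bottle1_mid and nest2 below 0.012 m and z of bottle1_mid in the frame of nest2 between 0.016 and 0.028 m) or (horizontal distance between bottle1_mid and nest3 below 0.012 m and z of bottle1_mid in the frame of nest3 between 0.016 and 0.028 m)) and x of each of bottle1_mid, bottle2_mid, bottle3_mid, bottle4_mid in the frame of reader above -0.04 m and ((horizontal distance between bottle2_mid and nest0 below 0.012 m and z of bottle2_mid in the frame of nest0 between 0.016 and 0.028 m) or (horizontal distance between bottle2_mid and nest1 below 0.012 m and z of bottle2_mid in the frame of nest1 between 0.016 and 0.028 m) or (horizontal distance between bottle2_mid and nest2 below 0.012 m and z of bottle2_mid in the frame of nest2 between 0.016 and 0.028 m) or (horizontal distance between bottle2_mid and nest3 below 0.012 m and z of bottle2_mid in the frame of nest3 between 0.016 and 0.028 m)) and ((horizontal distance between bottle3_mid and nest0 below 0.012 m and z of bottle3_mid in the frame of nest0 between 0.016 and 0.028 m) or (horizontal distance between bottle3_mid and nest1 below 0.012 m and z of bottle3_mid in the frame of nest1 between 0.016 and 0.028 m) or (horizontal distance between bottle3_mid and nest2 below 0.012 m and z of bottle3_mid in the frame of nest2 between 0.016 and 0.028 m) or (horizontal distance between bottle3_mid and nest3 below 0.012 m and z of bottle3_mid in the frame of nest3 between 0.016 and 0.028 m)) and ((horizontal distance between bottle4_mid and nest0 below 0.012 m and z of bottle4_mid in the frame of nest0 between 0.016 and 0.028 m) or (horizontal distance between bottle4_mid and nest1 below 0.012 m and z of bottle4_mid in the frame of nest1 between 0.016 and 0.028 m) or (horizontal distance between bottle4_mid and nest2 below 0.012 m and z of bottle4_mid in the frame of nest2 between 0.016 and 0.028 m) or (horizontal distance between bottle4_mid and nest3 below 0.012 m and z of bottle4_mid in the frame of nest3 between 0.016 and 0.028 m)) and x of old1_mid in the frame of tray between -0.13 and 0.13 m and y of old1_mid in the frame of tray between -0.055 and 0.055 m and z of old1_mid in the frame of tray between 0.015 and 0.032 m and x of old2_mid in the frame of tray between -0.13 and 0.13 m and y of old2_mid in the frame of tray between -0.055 and 0.055 m and z of old2_mid in the frame of tray between 0.015 and 0.032 m and x of old3_mid in the frame of tray between -0.13 and 0.13 m and y of old3_mid in the frame of tray between -0.055 and 0.055 m and z of old3_mid in the frame of tray between 0.015 and 0.032 m and (angle between the x axis of nest0 and the x axis of reader, either way round below 0.08 rad or angle between the y axis of nest0 and the x axis of reader, either way round below 0.08 rad)), for 0.3 s.
2. then the start button is pressed (value of joint start above 0.004 m), for 0.05 s.
At the end, for the whole second after the job is handed in: Every blue-capped bottle lies fully down in a nest (centre within 12 mm), label up within 0.15 rad, under the cover; every orange-capped one lies on the blue tray, centre inside it; the table rests within 0.08 rad of a quarter turn; the start button, pressed after that, is up (all of step 1 and value of joint start below 0.002 m and velocity of joint dial between -0.05 and 0.05 rad/s); the robot touches nothing.
It fails at once if a blue-capped bottle is turned over in the air, instead of being rolled over on what it lies on ((height (world z) of bottle1_mid above 0.1 m and angle between bottle1_mid's own z axis and vertical between 0.5 and 1.07 rad) or (height (world z) of bottle1_mid above 0.1 m and angle between bottle1_mid's own z axis and vertical between 2.07 and 2.64 rad) or (height (world z) of bottle2_mid above 0.1 m and angle between bottle2_mid's own z axis and vertical between 0.5 and 1.07 rad) or (height (world z) of bottle2_mid above 0.1 m and angle between bottle2_mid's own z axis and vertical between 2.07 and 2.64 rad) or (height (world z) of bottle3_mid above 0.1 m and angle between bottle3_mid's own z axis and vertical between 0.5 and 1.07 rad) or (height (world z) of bottle3_mid above 0.1 m and angle between bottle3_mid's own z axis and vertical between 2.07 and 2.64 rad) or (height (world z) of bottle4_mid above 0.1 m and angle between bottle4_mid's own z axis and vertical between 0.5 and 1.07 rad) or (height (world z) of bottle4_mid above 0.1 m and angle between bottle4_mid's own z axis and vertical between 2.07 and 2.64 rad)).
It fails at once if a stack of petri dishes is toppled or pushed more than 4 cm (angle between any of dishes1, dishes2's own z axis and vertical above 0.5 rad or distance of any of dishes1, dishes2 from where it was at the start of the episode above 0.04 m).
Of bottle1, bottle2, bottle3, bottle4 only 2 to 3 are there at a start; the rules pass over those that are not, and their reading is None.
Of old1, old2, old3 only 1 to 2 are there at a start; the rules pass over those that are not, and their reading is None.
At some moment in a run one of bottle1, bottle2, bottle3, bottle4 may be knocked a few centimetres aside while the robot is not near it.
It also fails if it takes over 210 s, if anything falls off the work surface, if the arm or the gripper's body presses on something with over 40 N, if the wrist force passes 120 N, or if a joint passes its speed limit or range.

### The arm

A 6-joint arm with a two-finger parallel gripper is mounted at the origin on the work surface. World frame = base frame: x ahead of the robot, y to its left, z up, the work surface at z = 0. Lengths are in mm, angles in degrees, forces in N, time in s.
With the tool pointing down it reaches from about 350 to 850 mm from the base axis. Payload 8.1 kg.
Tool frame: the origin (TCP) lies midway between the tips of the shut fingers; the grasp point (between the pads) lies 19 mm behind it; z points along the fingers, y is the line along which they close (so a half turn about z gives the same grasp; the last joint's range is limited). The gripper opens to 85 mm and grips with 20 to 120 N. Pads are 22 mm wide; open, the fingers measure 114 mm over their backs; the gripper's body (76 mm by 85 mm) begins 54 mm behind the grasp point. The pads swing forward as they close: fully open they stand 13 mm farther back than shut.
Start: joints at [-77.716, 7.471, 85.268, -0, 87.261, -4.893], TCP at [177.218, -573.236, 231.292] pointing down, gripper open.
Joint ranges: [-169.43, 169.43], [-51.17, 129.36], [1.28, 143.12], [-76.62, 256.62], [0, 156.53], [-152.29, 152.29]. Speed limits (degrees/s): [136.94, 136.94, 159.86, 180, 180, 180].

### API

Orientations are given as [roll, pitch, yaw] about the fixed x, y, z axes, in that order (R = Rz(yaw) Ry(pitch) Rx(roll)).
In Python, from bench import sense, snapshot, camera_params, hand_in, masks_of, pinpoint gives the robot as it stands.
- The arm moves only by the tool step_arm, never from a script. Its argument "targets" is a list of rows, each an object with "angular": the turn, a rotation vector about the tool's x, y, z scaled (see below), a list of three; "dp": the shift along the tool's x, y, z scaled (see below), a list of three; "fingers": the closure, from 0 (fully open) to 1 (shut). A call has exactly 8 rows; each row is the pose to reach, as a shift and turn from the pose commanded when the call began, along the tool's axes at that moment, turning the shorter way round; what a row does not reach only later rows make up. The controller multiplies each number of a shift by 0.2 m and each number of a turn by 180 degrees. A row lasts 1/8 s, in which the tool goes at most 62.5 mm and 10.7 degrees, less where a joint would pass 70% of its speed; a pose out of reach is approached as far as the arm can. A call with a number of a shift or a turn outside -1 to 1 is refused whole. A call with a gripper value outside its range is refused whole. The fingers move at their own pace and stop on an object; "newtons" is the grip in N (left out, the last holds). Time passes only in rows, so rows that repeat a pose let the fingers close, or fill a call up. It gives the time, the measured TCP pose, the force, the opening and the grip force at its end, in the units of the state.
- sense(): the state, without advancing time (a new reading comes with each control period).
- snapshot(name): name is "side" or "top"; returns the picture (400x640x3 uint8, blue, green, red); there is no depth.
- camera_params(name): a dict with "vfov" (degrees; the focal length in pixels is half the picture's height over the tangent of half this angle, whatever the lens; pixels are square), "cx", "cy" (the principal point, pixels), "R" (3x3) and "t" (3): a world point X has camera coordinates R X + t. Camera axes: x right, y down, z forward; pixel columns grow to the right and rows downward; lengths in mm; the calibration is good to about 2 mm. A picture is of the moment at which its call begins. camera_params takes no time and is no camera call.
- hand_in(): hands the job in; it is judged then, once.
Trained networks look in the newest picture that a camera, given by its name, has taken for a name from the list of things; names that differ only in an ending like _2 or _b are one class to them, and where a whole thing is asked for, a point or a joint stands for the part that bears it (a point fixed in the world has none). Each returns a list of dicts, best first, with "conf" (0 to 1); they miss things now and then, are a little off and sometimes report something else, mostly with a low value. They report only what shows in the picture. A call takes as long as a camera call.
- masks_of(camera, label): "pixels" (400x640 bool, what is visible of it) and "at" ([column, row] in pixels, amid what is visible of it).
- pinpoint(camera, label): "at" ([column, row] in pixels: a listed point, or the origin of a listed thing).
The state is a dict: "time": time; "joint_pos": joint angles; "qd": joint speeds; "joint_efforts": joint torques, N m; "tool_pos": TCP position; "tcp_rot": TCP orientation; "ft_force": force on the tool from outside, world axes, zero at the start; "wrist_torque": the same for the moment, N m; "finger_gap": finger opening in mm; "grip_force": force on a finger pad.
Only numpy, scipy, OpenCV 4.12 (cv2) and the standard library are available. Lean on these libraries where they do the work, as an engineer would, in place of code of your own. Each camera call takes 0.05 s, during which the arm holds its last target. There are 200 camera calls.

## Working session

There is one attempt and no reset: what is moved stays moved. The work goes in short steps, Python scripts to look and compute and a tool call to move; the robot and the scene stay as the last step left them, time stands still between calls to the robot, and variables do not carry over. Pictures are saved under pics/ and viewed, at most 14 in all, crops included, and the job is handed in when it is done.

Besides the shell and the picture viewer there is one more tool, called after "Request:" in YAML: its name, and indented under it one key for each argument. step_arm: Moves the arm, as the interface text tells. Its arguments: {"type":"object","properties":{"targets":{"type":"array","items":{"type":"object","properties":{"angular":{"type":"array","items":{"type":"number","minimum":-1,"maximum":1}},"dp":{"type":"array","items":{"type":"number","minimum":-1,"maximum":1}},"fingers":{"type":"number"}}}},"newtons":{"type":"number"}},"required":["targets"]}

```bash
mkdir -p pics; ls; python3 - <<'E'
from bench import *
import cv2
for n in("side","top"):
    cv2.imwrite(f"pics/{n}0.png",snapshot(n)); p=camera_params(n); print(n,p)
print(sense())
E
```

```text
pics
side {'vfov': 44.00335109295114, 'cx': 325.2136748737301, 'cy': 195.18313476798266, 'R': array([[-0.84473545, -0.53489996,  0.01743742],
       [-0.38808   ,  0.58978456, -0.7082006 ],
       [ 0.36853215, -0.60500926, -0.7057959 ]]), 't': array([472.06086823, 320.44480115, 994.59123084])}
top {'vfov': 55.13516374034339, 'cx': 328.7627142990412, 'cy': 195.7132000682295, 'R': array([[ 0.01897342, -0.99981494,  0.00317618],
       [-0.99613247, -0.01917593, -0.08574603],
       [ 0.08579107, -0.001537  , -0.99631196]]), 't': array([-84.7360915 , 608.55065117, 954.50799416])}
{'time': 0.1, 'joint_pos': array([-7.77146403e+01,  7.51269856e+00,  8.53232672e+01,  1.00491830e-03,
        8.72629683e+01, -4.89269271e+00]), 'qd': array([ 0.00539772, -0.06197262, -0.20497165,  0.00110927,  0.07317403,
        0.05741453]), 'joint_efforts': array([ 1.26975552e-03, -5.70951033e+01, -5.01941586e+01, -4.93199491e-05,
        8.13079620e-03,  3.10119231e-05]), 'tool_pos': array([ 177.12830302, -572.72890006,  230.32717549]), 'tcp_rot': array([-1.79901512e+02, -9.43809826e-03,  1.71779955e+01]), 'ft_force': array([-0.17523672,  0.25701898,  0.74086332]), 'wrist_torque': array([ 0.02557619, -0.03767096,  0.0969349 ]), 'grip_force': 0.0, 'finger_gap': 85.36357753374902}
```

View pics/top0.png

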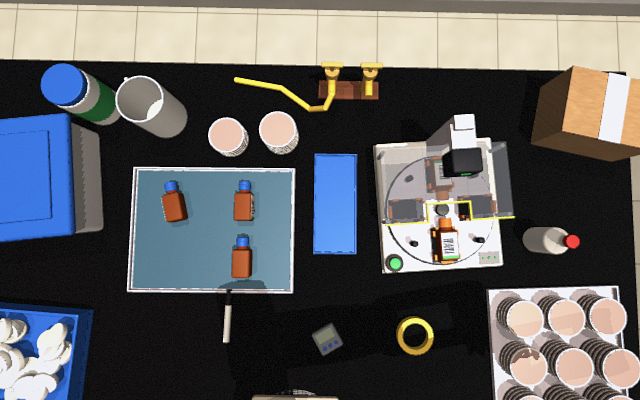

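View pics/side0.png

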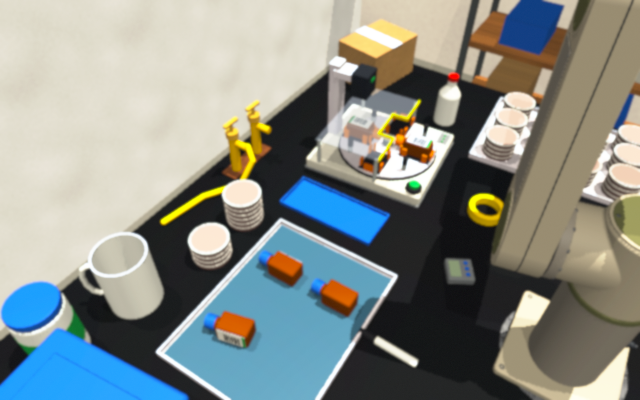

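The top view shows three blue-capped bottles at (174,203), (244,203) and (242,258), and the tray at (335,203). The reader is around (440,210), with an orange-capped bottle in the front nest at (445,240) and maybe another in the far nest at (440,172).

```bash
cat > h.py <<'E'
from bench import *
import numpy as np, cv2
def cam(n):
    p=camera_params(n); f=200/np.tan(np.radians(p['vfov']/2)); return p,f
def ray(n,uv):
    p,f=cam(n); d=p['R'].T@np.array([(uv[0]-p['cx'])/f,(uv[1]-p['cy'])/f,1]); return -p['R'].T@p['t'],d
def at(n,uv,z):
    o,d=ray(n,uv); return o+d*(z-o[2])/d[2]
def proj(n,X):
    p,f=cam(n); c=p['R']@np.array(X,float)+p['t']; return np.array([f*c[0]/c[2]+p['cx'],f*c[1]/c[2]+p['cy']])
def crop(img,x0,y0,x1,y1,s,fn):
    cv2.imwrite(fn,cv2.resize(img[y0:y1,x0:x1],None,fx=s,fy=s,interpolation=cv2.INTER_CUBIC))
E
python3 - <<'E'
from h import *
Z=dict(bottle1_mid=26,old1_mid=70,tray=0,pan=0,reader=0,peg0=74,nest0=48,start_top=40,load_place=48,dishes1=0)
for n in("top","side"):
    s=snapshot(n)
    for k,z in Z.items():
        if n=="side" and k not in("bottle1_mid","old1_mid","reader","start_top","tray","peg0"): continue
        print(n,k,[(np.round(d['at']).astype(int).tolist(),np.round(at(n,d['at'],z)[:2]).astype(int).tolist(),round(d['conf'],2)) for d in pinpoint(n,k)])
    if n=="top":
        a=cv2.resize(s[130:300,120:310],None,fx=3,fy=3,interpolation=2); b=cv2.resize(s[130:280,370:520],None,fx=4,fy=4,interpolation=2)
        cv2.imwrite("pics/a.png",a); cv2.imwrite("pics/b.png",b)
    else:
        crop(s,160,60,460,360,2,"pics/c.png")
E
```

```text
top bottle1_mid [([239, 205], [582, 155], 0.77)]
top old1_mid [([448, 243], [498, -365], 0.81)]
top tray [([336, 204], [591, -91], 0.96)]
top pan [([214, 230], [518, 224], 0.75), ([477, 211], [579, -464], 0.47), ([479, 240], [505, -468], 0.31), ([446, 241], [499, -381], 0.18)]
top reader [([435, 208], [586, -353], 0.67)]
top peg0 [([414, 238], [507, -279], 0.81), ([479, 241], [502, -438], 0.7)]
top nest0 [([477, 211], [577, -444], 0.89), ([406, 209], [578, -267], 0.74), ([444, 243], [495, -360], 0.57), ([228, 139], [746, 184], 0.35)]
top start_top [([399, 262], [446, -251], 0.54)]
top load_place [([444, 245], [491, -360], 0.66)]
top dishes1 [([280, 140], [760, 59], 0.96), ([233, 142], [750, 183], 0.62), ([446, 242], [496, -380], 0.17)]
side bottle1_mid [([284, 270], [574, 146], 0.85)]
side old1_mid [([418, 146], [492, -365], 0.89), ([244, 216], [722, 98], 0.6)]
side tray [([333, 211], [590, -86], 0.91)]
side reader [([385, 157], [577, -349], 0.6)]
side peg0 [([424, 131], [503, -428], 0.96), ([405, 162], [492, -280], 0.9), ([349, 141], [658, -273], 0.82), ([415, 156], [478, -314], 0.41)]
side start_top [([414, 183], [449, -254], 0.42)]
```

View pics/a.png

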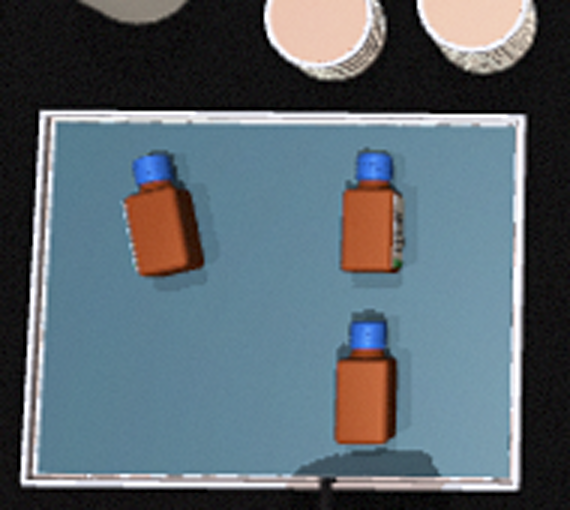

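View pics/b.png

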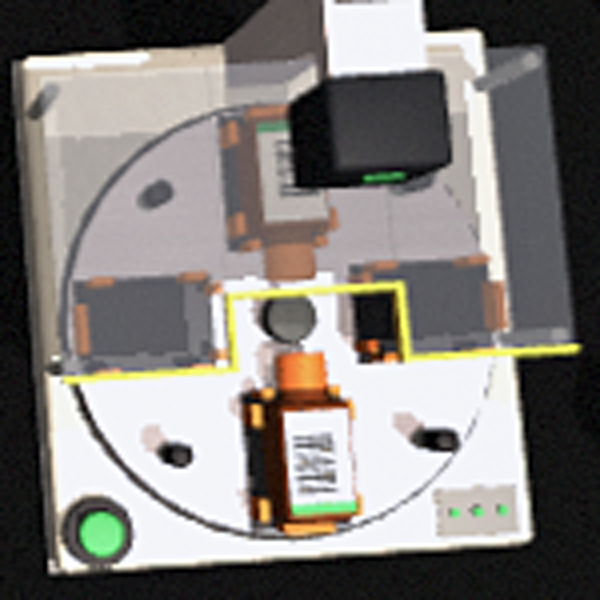

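View pics/c.png

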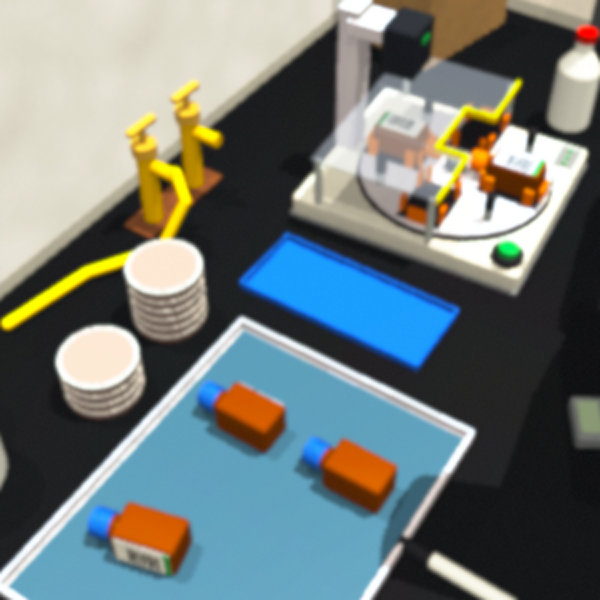

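Three blue-capped bottles are on the pan. The left one has its label towards +y, the upper right one towards -y, and the near one most likely has it underneath. Old bottles sit in the front and far nests. Next I'll fit the poses with a box model in both views.

```bash
cat >> h.py <<'E'
from scipy.optimize import minimize
def box(x,y,yaw,zc):
    c,s=np.cos(yaw),np.sin(yaw); R=np.array([[c,-s,0],[s,c,0],[0,0,1]])
    b=np.array([[i,j,k] for i in(-35,35) for j in(-22,22) for k in(-22,22)],float)
    t=np.linspace(0,2*np.pi,16,endpoint=False)
    cap=np.array([[i,15*np.cos(a),15*np.sin(a)] for i in(43,65) for a in t])
    o=np.array([x,y,zc]); return b@R.T+o, cap@R.T+o
def hull(n,P):
    uv=np.array([proj(n,p) for p in P]); m=np.zeros((1600,2560),np.uint8)
    cv2.fillConvexPoly(m,cv2.convexHull((uv*4+1.5).round().astype(np.int32)),255); return cv2.resize(m,(640,400),interpolation=cv2.INTER_AREA)/255.
def soft(img,capcol):
    h=cv2.cvtColor(img,cv2.COLOR_BGR2HSV).astype(int); H,S,V=h[...,0],h[...,1],h[...,2]
    am=((H<14)|(H>172))&(S>110)&(V>45)
    if capcol=="blue": cap=(H>100)&(H<125)&(S>150)&(V>60)
    else: cap=(H>5)&(H<20)&(S>150)&(V>190)
    lab=(S<70)&(V>110)|((H>40)&(H<80)&(S>80))
    return am,cap,lab
def fit(x,y,yaw,zc,imgs,capcol="blue",names=("top","side")):
    M={}
    for n in names:
        am,cap,lab=soft(imgs[n],capcol); roi=np.zeros((400,640),np.uint8)
        u=proj(n,[x,y,zc]).astype(int); cv2.circle(roi,tuple(int(v) for v in u),48 if n=="side" else 42,1,-1)
        body=cv2.morphologyEx(((am|lab)&(roi>0)).astype(np.uint8),cv2.MORPH_CLOSE,np.ones((3,3)))
        k,L,st,_=cv2.connectedComponentsWithStats(body)
        b=hull(n,box(x,y,yaw,zc)[0])>0.5
        j=1+np.argmax([((L==i)&b).sum() for i in range(1,k)]) if k>1 else 0
        M[n]=((L==j).astype(float),(cap&(roi>0)).astype(float))
    def cost(p):
        B,C=box(p[0],p[1],p[2]/50,zc); t=0
        for n in names:
            for P,m in zip((B,C),M[n]):
                h=hull(n,P); t-=np.minimum(h,m).sum()/np.maximum(h,m).sum()
        return t
    r=minimize(cost,[x,y,yaw*50],method="Nelder-Mead",options=dict(initial_simplex=[[x,y,yaw*50],[x+10,y,yaw*50],[x,y+10,yaw*50],[x,y,yaw*50+8]],maxiter=120))
    return round(r.x[0],1),round(r.x[1],1),round(np.degrees(r.x[2]/50),1),round(-r.fun/len(names)/2,2)
E
python3 - <<'E'
from h import *
I={n:snapshot(n) for n in("top","side")}
for k,(uv,z) in dict(A=((174,205),26),B=((243,205),26),C=((242,260),26)).items():
    p=at("top",uv,z); print(k,p.round(),fit(p[0],p[1],0.2 if k=="A" else 0,z,I))
print("old",fit(495,-362,0,70,I,"orange"))
for uv in((382.5,273),(503,265.7),(373.7,145.5)): print(at("top",uv,34).round())
def tri(a,b):
    o1,d1=ray("top",a);o2,d2=ray("side",b); A=np.stack([d1,-d2],1); s=np.linalg.lstsq(A,o2-o1,rcond=None)[0]; p=o1+s[0]*d1;q=o2+s[1]*d2; return ((p+q)/2).round(),np.linalg.norm(p-q).round(1)
print(tri((414,238),(405,162)),tri((479,241),(424,131)),tri((394.5,263),(414,186.5)))
for u in (((314,154),(356,154),(357,254),(314,253))): print(at("top",u,11).round())
E
```

```text
Traceback (most recent call last):
  File "h.py", line 46, in fit
    r=minimize(cost,[x,y,yaw*50],method="Nelder-Mead",options=dict(initial_simplex=[[x,y,yaw*50],[x+10,y,yaw*50],[x,y+10,yaw*50],[x,y,yaw*50+8]],maxiter=120))
  File "h.py", line 44, in cost
    h=hull(n,P); t-=np.minimum(h,m).sum()/np.maximum(h,m).sum()
  File "h.py", line 21, in hull
    uv=np.array([proj(n,p) for p in P]); m=np.zeros((1600,2560),np.uint8)
                 ~~~~^^^^^
  File "h.py", line 10, in proj
    p,f=cam(n); c=p['R']@np.array(X,float)+p['t']; return np.array([f*c[0]/c[2]+p['cx'],f*c[1]/c[2]+p['cy']])
        ~~~^^^
  File "h.py", line 4, in cam
    p=camera_params(n); f=200/np.tan(np.radians(p['vfov']/2)); return p,f
ValueError: time passes only in moves, steps and waits
```

```bash
sed -i 's/^def cam(n):/import functools\n@functools.lru_cache(None)\ndef cam(n):/' h.py
cat > m.py <<'E'
from h import *
I={n:snapshot(n) for n in("top","side")}
for k,(uv,z) in dict(A=((174,205),26),B=((243,205),26),C=((242,260),26)).items():
    p=at("top",uv,z); print(k,p.round(),fit(p[0],p[1],0.2 if k=="A" else 0,z,I))
print("old",fit(495,-362,0,70,I,"orange"))
for uv in((382.5,273),(503,265.7),(373.7,145.5)): print(at("top",uv,34).round())
def tri(a,b):
    o1,d1=ray("top",a);o2,d2=ray("side",b); A=np.stack([d1,-d2],1); s=np.linalg.lstsq(A,o2-o1,rcond=None)[0]; p=o1+s[0]*d1;q=o2+s[1]*d2; return ((p+q)/2).round(),np.linalg.norm(p-q).round(1)
print(tri((414,238),(405,162)),tri((479,241),(424,131)),tri((394.5,263),(414,186.5)))
for u in (((314,154),(356,154),(357,254),(314,253))): print(at("top",u,11).round())
E
python3 m.py
```

```text
A [579. 321.  26.] (np.float64(575.0), np.float64(319.9), np.float64(14.0), np.float64(0.81))
B [582. 145.  26.] (np.float64(578.4), np.float64(142.0), np.float64(1.4), np.float64(0.64))
C [443. 143.  26.] (np.float64(436.5), np.float64(141.9), np.float64(1.0), np.float64(0.83))
old (np.float64(492.1), np.float64(-365.9), np.float64(4.5), np.float64(0.27))
[ 418. -211.   34.]
[ 442. -513.   34.]
[ 741. -186.   34.]
(array([ 501., -286.,   64.]), np.float64(14.6)) (array([ 505., -440.,   66.]), np.float64(4.5)) (array([ 443., -240.,   41.]), np.float64(2.8))
[720. -32.  11.]
[ 723. -143.   11.]
[ 463. -148.   11.]
[463. -38.  11.]
```

```bash
python3 - <<'E'
from h import *
I={n:snapshot(n) for n in("top","side")}
T=I["top"]; print(at("top",(451.2,245.5),92),at("top",(445.5,223),80))
am,cap,lab=soft(T,"orange")
for uv in [(440,210)]: pass
# overlay predicted geometry
O=np.array([579.5,-350.3]); c,s=np.cos(np.radians(4.5)),np.sin(np.radians(4.5)); R=np.array([[c,-s],[s,c]])
ov={}
for n,(x0,y0,x1,y1),f in(("top",(370,190,520,290),5),("side",(330,90,470,220),4)):
    im=cv2.resize(I[n][y0:y1,x0:x1],None,fx=f,fy=f,interpolation=2)
    def L(P,col,closed=True):
        uv=np.array([(proj(n,p)-(x0,y0)+.5)*f for p in P]).round().astype(np.int32); cv2.polylines(im,[uv],closed,col,1)
    def W(x,y,z): q=O+R@np.array([x,y]); return [q[0],q[1],z]
    L([W(-150,-150,34),W(-150,150,34),W(180,150,34),W(180,-150,34)],(255,0,0))
    for z,col in((92,(0,255,0)),(70,(255,255,0))):
        L([W(-87+a,b,z) for a,b in((-35,-22),(35,-22),(35,22),(-35,22))],col)
    for a,b in((-79,79),(-79,-79)): L([W(a,b,46),W(a,b,90)],(0,0,255),False)
    L([W(135*np.cos(t),135*np.sin(t),46) for t in np.linspace(0,6.28,60)],(255,0,255))
    ov[n]=im
h=max(i.shape[0] for i in ov.values())
cv2.imwrite("pics/ov.png",ov["top"]); cv2.imwrite("pics/ov2.png",ov["side"])
E
```

```text
[ 491.86341309 -364.61263282   92.        ] [ 544.93066754 -355.19381364   80.        ]
```

View pics/ov.png

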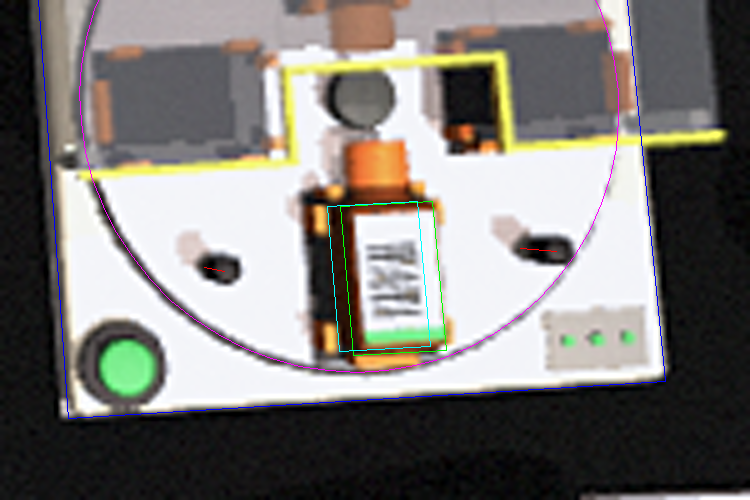

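View pics/ov2.png

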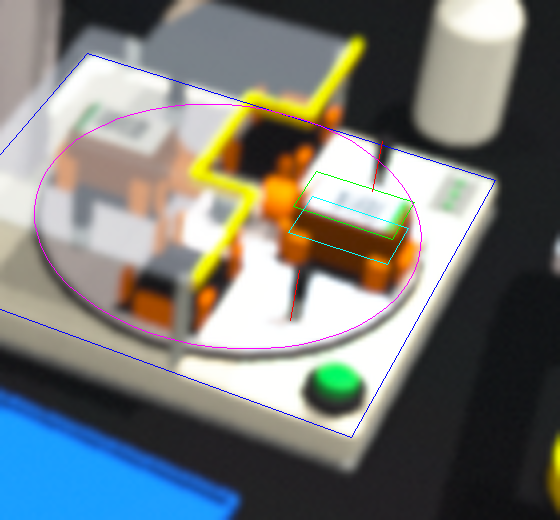

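The model lines up within about 2 px. The front bottle is at about (492,-363) with reader yaw 4.5°. I'm moving to the front nest now.

Request:
step_arm:
  targets:
    - {"angular":[0,0,0.0704],"dp":[0.872,-0.28,0],"fingers":0}
    - {"angular":[0,0,0.0704],"dp":[0.872,-0.28,0],"fingers":0}
    - {"angular":[0,0,0.0704],"dp":[0.872,-0.28,0],"fingers":0}
    - {"angular":[0,0,0.0704],"dp":[0.872,-0.28,0],"fingers":0}
    - {"angular":[0,0,0.0704],"dp":[0.872,-0.28,0],"fingers":0}
    - {"angular":[0,0,0.0704],"dp":[0.872,-0.28,0],"fingers":0}
    - {"angular":[0,0,0.0704],"dp":[0.872,-0.28,0],"fingers":0}
    - {"angular":[0,0,0.0704],"dp":[0.872,-0.28,0],"fingers":0}
  newtons: 40

```text
time: 2.3
tool_pos: [326.6, -468.8, 231.3]
tcp_rot: [-180.0, 0.0, 4.4]
ft_force: [0.4, 0.2, -1.4]
finger_gap: 85.1
grip_force: 0.0
```

Request:
step_arm:
  targets:
    - {"angular":[0,0,0],"dp":[0.863,-0.465,0.555],"fingers":0}
    - {"angular":[0,0,0],"dp":[0.863,-0.465,0.555],"fingers":0}
    - {"angular":[0,0,0],"dp":[0.863,-0.465,0.555],"fingers":0}
    - {"angular":[0,0,0],"dp":[0.863,-0.465,0.555],"fingers":0}
    - {"angular":[0,0,0],"dp":[0.863,-0.465,0.555],"fingers":0}
    - {"angular":[0,0,0],"dp":[0.863,-0.465,0.555],"fingers":0}
    - {"angular":[0,0,0],"dp":[0.863,-0.465,0.555],"fingers":0}
    - {"angular":[0,0,0],"dp":[0.863,-0.465,0.555],"fingers":0}

```text
time: 3.3
tool_pos: [491.7, -363.1, 121.3]
tcp_rot: [179.9, -0.1, 4.4]
ft_force: [0.8, 0.3, -0.5]
finger_gap: 85.7
grip_force: 0.0
```

Request:
step_arm:
  targets:
    - {"angular":[0,0,0],"dp":[0,0,0.11],"fingers":0}
    - {"angular":[0,0,0],"dp":[0,0,0.22],"fingers":0}
    - {"angular":[0,0,0],"dp":[0,0,0.315],"fingers":0}
    - {"angular":[0,0,0],"dp":[0,0,0.315],"fingers":0.3}
    - {"angular":[0,0,0],"dp":[0,0,0.315],"fingers":1}
    - {"angular":[0,0,0],"dp":[0,0,0.315],"fingers":1}
    - {"angular":[0,0,0],"dp":[0,0,0.315],"fingers":1}
    - {"angular":[0,0,0],"dp":[0,0,0.315],"fingers":1}
  newtons: 30

```text
time: 4.3
tool_pos: [492.8, -362.6, 58.6]
tcp_rot: [179.9, -0.1, 4.5]
ft_force: [-0.6, 0.1, 5.8]
finger_gap: 44.1
grip_force: 32.1
```

Request:
step_arm:
  targets:
    - {"angular":[0,0,0],"dp":[0,0,-0.16],"fingers":1}
    - {"angular":[0,0,0],"dp":[0,0,-0.35],"fingers":1}
    - {"angular":[0,0,0],"dp":[0.02,-0.1,-0.46],"fingers":1}
    - {"angular":[0,0,0],"dp":[0.05,-0.35,-0.46],"fingers":1}
    - {"angular":[0,0,0],"dp":[0.08,-0.6,-0.46],"fingers":1}
    - {"angular":[0,0,0],"dp":[0.12,-0.85,-0.46],"fingers":1}
    - {"angular":[0,0,0],"dp":[0.12,-0.95,-0.46],"fingers":1}
    - {"angular":[0,0,0],"dp":[0.12,-0.95,-0.46],"fingers":1}

```text
time: 5.3
tool_pos: [500.9, -169.6, 149.1]
tcp_rot: [180.0, 0.0, 4.6]
ft_force: [0.0, -0.5, -1.2]
finger_gap: 43.9
grip_force: 31.4
```

Request:
step_arm:
  targets:
    - {"angular":[0,0,0],"dp":[0.05,-0.2,0],"fingers":1}
    - {"angular":[0,0,0],"dp":[0.1,-0.39,0.1],"fingers":1}
    - {"angular":[0,0,0],"dp":[0.1,-0.39,0.3],"fingers":1}
    - {"angular":[0,0,0],"dp":[0.1,-0.39,0.5],"fingers":1}
    - {"angular":[0,0,0],"dp":[0.1,-0.39,0.62],"fingers":1}
    - {"angular":[0,0,0],"dp":[0.1,-0.39,0.68],"fingers":1}
    - {"angular":[0,0,0],"dp":[0.1,-0.39,0.68],"fingers":1}
    - {"angular":[0,0,0],"dp":[0.1,-0.39,0.68],"fingers":1}

```text
time: 6.3
tool_pos: [515.6, -92.3, 13.9]
tcp_rot: [180.0, -0.1, 4.5]
ft_force: [0.3, 0.1, -1.5]
finger_gap: 43.5
grip_force: 33.2
```

Request:
step_arm:
  targets:
    - {"angular":[0,0,0],"dp":[0,0,0],"fingers":0.3}
    - {"angular":[0,0,0],"dp":[0,0,0],"fingers":0.3}
    - {"angular":[0,0,0],"dp":[0,0,-0.2],"fingers":0.3}
    - {"angular":[0,0,0],"dp":[0,0,-0.45],"fingers":0.3}
    - {"angular":[0,0,0],"dp":[0,0,-0.68],"fingers":0.5}
    - {"angular":[0,0,0],"dp":[0.1,-0.3,-0.68],"fingers":1}
    - {"angular":[0,0,0],"dp":[0.1,-0.6,-0.68],"fingers":1}
    - {"angular":[0,0,0],"dp":[0.1,-0.6,-0.68],"fingers":1}

```text
time: 7.3
tool_pos: [525.1, 33.6, 149.6]
tcp_rot: [-179.9, -0.0, 4.8]
ft_force: [-0.9, 0.1, -0.4]
finger_gap: -0.1
grip_force: 0.0
```

Request:
step_arm:
  targets:
    - {"angular":[0,0,0],"dp":[0.2,-0.98,0],"fingers":1}
    - {"angular":[0,0,0],"dp":[0.2,-0.98,0],"fingers":1}
    - {"angular":[0,0,0],"dp":[0.2,-0.98,0],"fingers":1}
    - {"angular":[0,0,0],"dp":[0.2,-0.98,0],"fingers":1}
    - {"angular":[0,0,0],"dp":[0.2,-0.98,0],"fingers":1}
    - {"angular":[0,0,0],"dp":[0.2,-0.98,0],"fingers":1}
    - {"angular":[0,0,0],"dp":[0.2,-0.98,0],"fingers":1}
    - {"angular":[0,0,0],"dp":[0.2,-0.98,0],"fingers":1}

```text
time: 8.3
tool_pos: [550.1, 227.3, 149.4]
tcp_rot: [180.0, -0.0, 4.4]
ft_force: [-0.2, 0.4, 0.6]
finger_gap: -0.0
grip_force: 0.0
```

Request:
step_arm:
  targets:
    - {"angular":[0,0,-0.053],"dp":[0.117,-0.7,0],"fingers":1}
    - {"angular":[0,0,-0.053],"dp":[0.117,-0.7,0],"fingers":1}
    - {"angular":[0,0,-0.053],"dp":[0.117,-0.7,0],"fingers":1}
    - {"angular":[0,0,-0.053],"dp":[0.117,-0.7,0],"fingers":1}
    - {"angular":[0,0,-0.053],"dp":[0.117,-0.7,0.2],"fingers":1}
    - {"angular":[0,0,-0.053],"dp":[0.117,-0.7,0.4],"fingers":1}
    - {"angular":[0,0,-0.053],"dp":[0.117,-0.7,0.54],"fingers":1}
    - {"angular":[0,0,-0.053],"dp":[0.117,-0.7,0.54],"fingers":1}

```text
time: 9.3
tool_pos: [560.3, 366.5, 38.1]
tcp_rot: [179.9, 0.4, 13.9]
ft_force: [0.2, -0.8, -0.3]
finger_gap: 0.5
grip_force: 0.0
```

Request:
step_arm:
  targets:
    - {"angular":[0,0,0],"dp":[0.025,0.03,-0.015],"fingers":1}
    - {"angular":[0,0,0],"dp":[0.025,0.06,-0.015],"fingers":1}
    - {"angular":[0,0,0],"dp":[0.025,0.09,-0.015],"fingers":1}
    - {"angular":[0,0,0],"dp":[0.025,0.11,-0.015],"fingers":1}
    - {"angular":[0,0,0],"dp":[0.025,0.13,-0.015],"fingers":1}
    - {"angular":[0,0,0],"dp":[0.025,0.15,-0.015],"fingers":1}
    - {"angular":[0,0,0],"dp":[0.025,0.17,-0.015],"fingers":1}
    - {"angular":[0,0,0],"dp":[0.025,0.19,-0.015],"fingers":1}

```text
time: 10.3
tool_pos: [576.4, 334.3, 44.6]
tcp_rot: [-180.0, -0.0, 14.1]
ft_force: [-0.7, 3.6, 2.7]
finger_gap: 0.4
grip_force: 1.9
```

```bash
python3 - <<'E'
from h import *
I={n:snapshot(n) for n in("top","side")}
a=cv2.resize(I["side"][220:360,180:360],None,fx=3,fy=3,interpolation=2); b=cv2.resize(I["top"][160:300,130:300],None,fx=3,fy=3,interpolation=2)
h=max(a.shape[0],b.shape[0]); cv2.imwrite("pics/r1.png",cv2.resize(np.hstack([a,b]),None,fx=.74,fy=.74))
print(sense()['tool_pos'],fit(575-44*-.0-0,320-44,0.24,26,I))
E
```

```text
[576.4378822  333.68760243  44.2491261 ] (np.float64(577.5), np.float64(307.0), np.float64(15.3), np.float64(0.5))
```

View pics/r1.png

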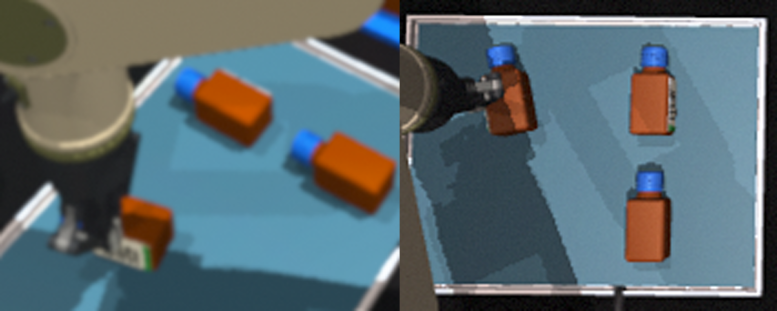

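The bottle is tilted part way against the finger, with its label edge still facing left. I'll push on a little.

Request:
step_arm:
  targets:
    - {"angular":[0,0,0],"dp":[0,0.02,0],"fingers":1}
    - {"angular":[0,0,0],"dp":[0,0.04,0],"fingers":1}
    - {"angular":[0,0,0],"dp":[0,0.06,0],"fingers":1}
    - {"angular":[0,0,0],"dp":[0,0.08,0],"fingers":1}
    - {"angular":[0,0,0],"dp":[0,0.08,0],"fingers":1}
    - {"angular":[0,0,0],"dp":[0,0.08,-0.2],"fingers":1}
    - {"angular":[0,0,0],"dp":[0,0.08,-0.4],"fingers":1}
    - {"angular":[0,0,0],"dp":[0,0.08,-0.5],"fingers":1}

```text
time: 11.4
tool_pos: [581.2, 318.6, 146.7]
tcp_rot: [180.0, -0.2, 14.0]
ft_force: [0.1, -0.7, 1.1]
finger_gap: -0.1
grip_force: 0.0
```

```bash
python3 - <<'E'
from h import *
I={n:snapshot(n) for n in("top","side")}
a=cv2.resize(I["side"][220:360,180:360],None,fx=3,fy=3,interpolation=2); b=cv2.resize(I["top"][160:300,130:300],None,fx=3,fy=3,interpolation=2)
h=max(a.shape[0],b.shape[0]); cv2.imwrite("pics/r2.png",cv2.resize(np.hstack([a,b]),None,fx=.74,fy=.74))
print(sense()['tool_pos'],fit(585,276,0.24,26,I))
E
```

```text
[581.69883562 319.01622751 146.99343202] (np.float64(580.5), np.float64(292.9), np.float64(13.3), np.float64(0.79))
```

View pics/r2.png

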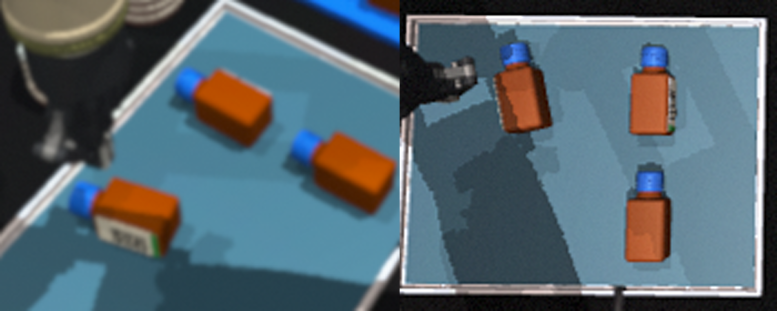

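It rocked and slid, then fell back; it's now at (580,293) with the label still towards +y. I'll push along the tipping arc, forward and up, so the finger doesn't rub downwards.

Request:
step_arm:
  targets:
    - {"angular":[0,0,0],"dp":[-0.026,-0.075,0],"fingers":1}
    - {"angular":[0,0,0],"dp":[-0.026,-0.075,0.15],"fingers":1}
    - {"angular":[0,0,0],"dp":[-0.026,-0.075,0.35],"fingers":1}
    - {"angular":[0,0,0],"dp":[-0.026,-0.075,0.5],"fingers":1}
    - {"angular":[0,0,0],"dp":[-0.026,-0.075,0.535],"fingers":1}
    - {"angular":[0,0,0],"dp":[-0.026,-0.075,0.535],"fingers":1}
    - {"angular":[0,0,0],"dp":[-0.026,-0.075,0.535],"fingers":1}
    - {"angular":[0,0,0],"dp":[-0.026,-0.075,0.535],"fingers":1}

```text
time: 12.5
tool_pos: [572.5, 332.5, 39.0]
tcp_rot: [-180.0, -0.2, 14.0]
ft_force: [-0.0, -0.1, -0.0]
finger_gap: -0.0
grip_force: 0.0
```

Request:
step_arm:
  targets:
    - {"angular":[0,0,0],"dp":[0,0.02,0],"fingers":1}
    - {"angular":[0,0,0],"dp":[0,0.055,-0.03],"fingers":1}
    - {"angular":[0,0,0],"dp":[0,0.095,-0.055],"fingers":1}
    - {"angular":[0,0,0],"dp":[0,0.14,-0.075],"fingers":1}
    - {"angular":[0,0,0],"dp":[0,0.188,-0.085],"fingers":1}
    - {"angular":[0,0,0],"dp":[0,0.235,-0.09],"fingers":1}
    - {"angular":[0,0,0],"dp":[0,0.285,-0.09],"fingers":1}
    - {"angular":[0,0,0],"dp":[0,0.31,-0.09],"fingers":1}

```text
time: 13.5
tool_pos: [587.1, 270.7, 55.8]
tcp_rot: [180.0, -0.0, 14.0]
ft_force: [-1.1, 0.2, 1.6]
finger_gap: -0.2
grip_force: 0.0
```

Request:
step_arm:
  targets:
    - {"angular":[0,0,0],"dp":[0,0.02,0],"fingers":1}
    - {"angular":[0,0,0],"dp":[0,0.02,-0.1],"fingers":1}
    - {"angular":[0,0,0],"dp":[0,0,-0.4],"fingers":1}
    - {"angular":[0,0,0],"dp":[0,-0.2,-0.5],"fingers":1}
    - {"angular":[0,0,0],"dp":[0,-0.5,-0.5],"fingers":1}
    - {"angular":[0,0,0],"dp":[0,-0.5,-0.5],"fingers":1}
    - {"angular":[0,0,0],"dp":[0,-0.5,-0.5],"fingers":1}
    - {"angular":[0,0,0],"dp":[0,-0.5,-0.5],"fingers":1}

```text
time: 14.5
tool_pos: [562.6, 367.7, 155.5]
tcp_rot: [180.0, 0.0, 14.0]
ft_force: [0.5, 0.5, -0.8]
finger_gap: 0.1
grip_force: 0.0
```

```bash
cat > look.py <<'E'
import sys
from h import *
I={n:snapshot(n) for n in("top","side")}
a=cv2.resize(I["side"][220:360,180:360],None,fx=3,fy=3,interpolation=2); b=cv2.resize(I["top"][160:300,130:300],None,fx=3,fy=3,interpolation=2)
cv2.imwrite(f"pics/{sys.argv[1]}.png",cv2.resize(np.hstack([a,b]),None,fx=.74,fy=.74))
s=sense();print(s['tool_pos'].round(1),s['tcp_rot'].round(1))
for q in sys.argv[2:]:
    x,y,w=map(float,q.split(',')); print(fit(x,y,np.radians(w),26,I))
    # label on top? white fraction of top face
    B=box(*[float(v) for v in (x,y)],np.radians(w),26)[0]
def labtop(p):
    m=hull("top",box(p[0],p[1],np.radians(p[2]),26)[0][[1,3,5,7]])>0.5; return soft(I["top"],"blue")[2][m].mean()
for q in sys.argv[2:]:
    x,y,w=map(float,q.split(',')); p=fit(x,y,np.radians(w),26,I); print("label frac top",round(labtop(p),2))
E
python3 look.py r3 590,245,13
```

```text
[562.7 367.6 155.3] [180.   0.  14.]
(np.float64(585.9), np.float64(219.5), np.float64(17.6), np.float64(0.64))
label frac top 0.77
```

View pics/r3.png

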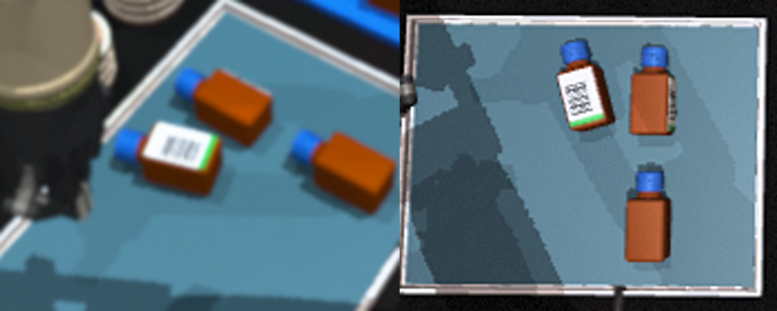

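A is rolled: its white label is on top at composite (584,98), clear of B. Next I'll refine its pose from the label blob.

```bash
cat > lab.py <<'E'
import sys
from h import *
# label-up bottle near x,y: pose from label pixels on the top face (z) in both cameras
x,y,z=map(float,sys.argv[1:4])
for n in("top","side"):
    s=snapshot(n); h=cv2.cvtColor(s,cv2.COLOR_BGR2HSV).astype(int); H,S,V=h[...,0],h[...,1],h[...,2]
    m=((S<60)&(V>125)|((H>40)&(H<80)&(S>80))).astype(np.uint8)
    m=cv2.morphologyEx(m,cv2.MORPH_CLOSE,np.ones((5,5)))
    k,L,st,c=cv2.connectedComponentsWithStats(m); u=proj(n,[x,y,z])
    j=1+np.argmin(np.linalg.norm(c[1:]-u,axis=1)+1e3*(st[1:,4]<80))
    pts=np.argwhere(L==j)[:,::-1]; P=np.array([at(n,p,z)[:2] for p in pts])
    r=cv2.minAreaRect(P.astype(np.float32)); b=cv2.boxPoints(r); e=[b[1]-b[0],b[2]-b[1]]; e=max(e,key=np.linalg.norm); e=e*np.sign(e[0])
    print(n,st[j,4],"centre",np.round(r[0],1),"mean",P.mean(0).round(1),"size",np.round(r[1],1),"yaw",round(float(np.degrees(np.arctan2(e[1],e[0]))),1))
E
python3 lab.py 586 219 48
```

```text
top 392 centre [584.1 220.2] mean [584.  220.1] size [60.7 40.4] yaw 16.4
side 511 centre [583.4 218.9] mean [582.6 218.8] size [64.7 43.7] yaw 16.9
```

Request:
step_arm:
  targets:
    - {"angular":[0,0,-0.014],"dp":[-0.078,0.25,0],"fingers":0.3}
    - {"angular":[0,0,-0.014],"dp":[-0.078,0.5,0],"fingers":0.3}
    - {"angular":[0,0,-0.014],"dp":[-0.078,0.744,0],"fingers":0.3}
    - {"angular":[0,0,-0.014],"dp":[-0.078,0.744,0.2],"fingers":0.3}
    - {"angular":[0,0,-0.014],"dp":[-0.078,0.744,0.4],"fingers":0.3}
    - {"angular":[0,0,-0.014],"dp":[-0.078,0.744,0.4],"fingers":0.3}
    - {"angular":[0,0,-0.014],"dp":[-0.078,0.744,0.4],"fingers":0.3}
    - {"angular":[0,0,-0.014],"dp":[-0.078,0.744,0.4],"fingers":0.3}

```text
time: 15.7
tool_pos: [584.9, 221.3, 78.0]
tcp_rot: [180.0, -0.2, 16.6]
ft_force: [0.8, 0.3, 0.4]
finger_gap: 59.8
grip_force: 0.0
```

```bash
python3 - <<'E'
from h import *
I={n:snapshot(n) for n in("top","side")}; print(sense()['tool_pos'].round(1),sense()['finger_gap'])
out=[]
for n,(x0,y0,x1,y1),f in(("top",(400,195,490,280),4.4),("side",(355,95,455,205),3.5)):
    out.append(cv2.resize(I[n][y0:y1,x0:x1],(396,374) if n=="top" else (340,374),interpolation=2))
    for k,z in(("nest0",48),("load_place",48),("peg0",74),("reader",0)):
        print(n,k,[(np.round(at(n,d['at'],z)[:2]).astype(int).tolist(),round(d['conf'],2)) for d in pinpoint(n,k)])
cv2.imwrite("pics/n.png",np.hstack(out))
E
```

```text
[584.5 221.2  77.4] 59.93243251143506
top nest0 [([575, -268], 0.97), ([582, -448], 0.84), ([492, -366], 0.68)]
top load_place [([500, -363], 0.68)]
top peg0 [([509, -445], 0.92), ([497, -278], 0.85), ([739, 41], 0.56)]
top reader [([590, -355], 0.68)]
side nest0 [([566, -272], 0.57), ([566, 162], 0.33)]
side load_place []
side peg0 [([493, -275], 0.61)]
side reader [([578, -359], 0.64)]
```

View pics/n.png

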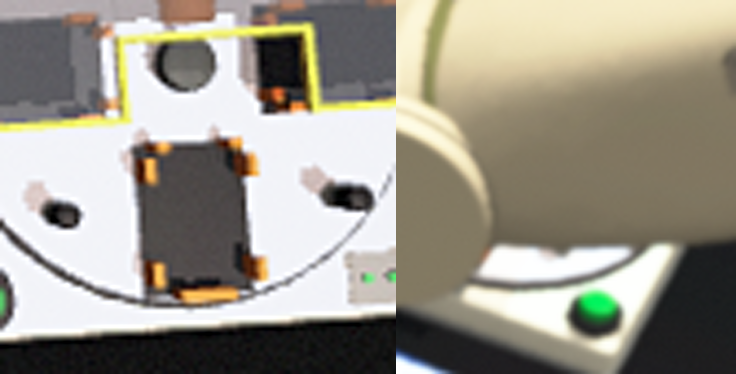

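```bash
python3 - <<'E'
from h import *
f=lambda u,v,z:at("top",(400+u/4.4,195+v/4.4),z)[:2].round(1)
print([f(*p,71) for p in((150,168),(250,163),(155,275),(260,267))],f(203.7,218,71),f(194,221,48))
print("pegs",f(78,212,90),f(370,197,90),"axis hub?",f(186,62,60))
# plinth: arc checks
E
```

```text
[array([ 520. , -330.1]), array([ 523.7, -385.3]), array([ 461.6, -332.6]), array([ 467. , -390.2])] [ 493.1 -359.5] [ 490.6 -361.1]
pegs [ 495.7 -285.9] [ 506.8 -443.5] axis hub? [ 579.4 -353.6]
```

Request:
step_arm:
  targets:
    - {"angular":[0,0,0],"dp":[0,0,0.1],"fingers":0.3}
    - {"angular":[0,0,0],"dp":[0,0,0.2],"fingers":0.3}
    - {"angular":[0,0,0],"dp":[0,0,0.304],"fingers":0.3}
    - {"angular":[0,0,0],"dp":[0,0,0.304],"fingers":0.3}
    - {"angular":[0,0,0],"dp":[0,0,0.304],"fingers":1}
    - {"angular":[0,0,0],"dp":[0,0,0.304],"fingers":1}
    - {"angular":[0,0,0],"dp":[0,0,0.304],"fingers":1}
    - {"angular":[0,0,0],"dp":[0,0,0.304],"fingers":1}
  newtons: 30

```text
time: 17.2
tool_pos: [583.4, 220.7, 14.9]
tcp_rot: [180.0, -0.0, 16.6]
ft_force: [-0.4, 0.5, -1.7]
finger_gap: 43.5
grip_force: 31.1
```

Request:
step_arm:
  targets:
    - {"angular":[0,0,0],"dp":[0,0,-0.2],"fingers":1}
    - {"angular":[0,0,0],"dp":[0,0,-0.45],"fingers":1}
    - {"angular":[0,0,0],"dp":[0,0,-0.725],"fingers":1}
    - {"angular":[0,0,0.03],"dp":[-0.1,0.2,-0.725],"fingers":1}
    - {"angular":[0,0,0.067],"dp":[-0.2,0.45,-0.725],"fingers":1}
    - {"angular":[0,0,0.067],"dp":[-0.3,0.7,-0.725],"fingers":1}
    - {"angular":[0,0,0.067],"dp":[-0.353,0.834,-0.725],"fingers":1}
    - {"angular":[0,0,0.067],"dp":[-0.353,0.834,-0.725],"fingers":1}

```text
time: 18.2
tool_pos: [563.0, 38.6, 159.7]
tcp_rot: [180.0, -0.0, 4.3]
ft_force: [0.5, 0.1, -2.2]
finger_gap: 43.9
grip_force: 31.3
```

Request:
step_arm:
  targets:
    - {"angular":[0,0,0],"dp":[-0.06,0.2,0],"fingers":1}
    - {"angular":[0,0,0],"dp":[-0.12,0.45,0],"fingers":1}
    - {"angular":[0,0,0],"dp":[-0.18,0.7,0],"fingers":1}
    - {"angular":[0,0,0],"dp":[-0.25,0.98,0],"fingers":1}
    - {"angular":[0,0,0],"dp":[-0.25,0.98,0],"fingers":1}
    - {"angular":[0,0,0],"dp":[-0.25,0.98,0],"fingers":1}
    - {"angular":[0,0,0],"dp":[-0.25,0.98,0],"fingers":1}
    - {"angular":[0,0,0],"dp":[-0.25,0.98,0],"fingers":1}

```text
time: 19.2
tool_pos: [529.0, -157.3, 159.5]
tcp_rot: [-180.0, -0.0, 4.6]
ft_force: [-0.5, 0.3, -1.5]
finger_gap: 43.4
grip_force: 31.6
```

Request:
step_arm:
  targets:
    - {"angular":[0,0,0],"dp":[-0.06,0.2,0],"fingers":1}
    - {"angular":[0,0,0],"dp":[-0.12,0.45,0],"fingers":1}
    - {"angular":[0,0,0],"dp":[-0.18,0.7,0],"fingers":1}
    - {"angular":[0,0,0],"dp":[-0.26,0.98,0],"fingers":1}
    - {"angular":[0,0,0],"dp":[-0.26,0.98,0],"fingers":1}
    - {"angular":[0,0,0],"dp":[-0.26,0.98,0],"fingers":1}
    - {"angular":[0,0,0],"dp":[-0.26,0.98,0],"fingers":1}
    - {"angular":[0,0,0],"dp":[-0.26,0.98,0],"fingers":1}

```text
time: 20.2
tool_pos: [492.8, -356.9, 159.6]
tcp_rot: [-180.0, -0.0, 4.6]
ft_force: [0.1, -0.4, -2.2]
finger_gap: 43.7
grip_force: 31.9
```

Request:
step_arm:
  targets:
    - {"angular":[0,0,0],"dp":[-0.003,0.02,0.15],"fingers":1}
    - {"angular":[0,0,0],"dp":[-0.003,0.02,0.3],"fingers":1}
    - {"angular":[0,0,0],"dp":[-0.003,0.02,0.35],"fingers":1}
    - {"angular":[0,0,0],"dp":[-0.003,0.02,0.39],"fingers":1}
    - {"angular":[0,0,0],"dp":[-0.003,0.02,0.42],"fingers":1}
    - {"angular":[0,0,0],"dp":[-0.003,0.02,0.45],"fingers":1}
    - {"angular":[0,0,0],"dp":[-0.003,0.02,0.48],"fingers":1}
    - {"angular":[0,0,0],"dp":[-0.003,0.02,0.49],"fingers":1}

```text
time: 21.2
tool_pos: [491.7, -362.1, 61.1]
tcp_rot: [-180.0, 0.0, 4.5]
ft_force: [0.4, 0.6, -1.7]
finger_gap: 43.6
grip_force: 31.9
```

The bottle is down in the nest. I'll release, lift, and hover behind the front-left peg.

Request:
step_arm:
  targets:
    - {"angular":[0,0,0],"dp":[0,0,0.008],"fingers":0.3}
    - {"angular":[0,0,0],"dp":[0,0,0.008],"fingers":0.3}
    - {"angular":[0,0,0],"dp":[0,0,-0.15],"fingers":0.3}
    - {"angular":[0,0,0],"dp":[0,0,-0.4],"fingers":0.3}
    - {"angular":[0,0,0],"dp":[0.06,-0.2,-0.45],"fingers":1}
    - {"angular":[0,0,0],"dp":[0.153,-0.506,-0.4],"fingers":1}
    - {"angular":[0,0,0],"dp":[0.153,-0.506,-0.35],"fingers":1}
    - {"angular":[0,0,0],"dp":[0.153,-0.506,-0.35],"fingers":1}

```text
time: 22.2
tool_pos: [514.0, -258.5, 130.7]
tcp_rot: [-180.0, 0.1, 4.6]
ft_force: [-0.6, -0.1, 0.2]
finger_gap: 0.2
grip_force: 0.0
```

```bash
python3 lab.py 492 -361 92; python3 -c "
from h import *
s=sense();print(s['tool_pos'].round(1),s['tcp_rot'].round(1))
print([(proj('top',d)).round() for d in ([514,-259,72],[494,-282,90])])
T=snapshot('top');crop(T,390,195,490,285,5,'pics/p1.png')"
```

```text
top 32749 centre [ 484.3 -444.7] mean [ 400.3 -452.7] size [678.7 695.5] yaw -89.0
side 549 centre [ 605.3 -783.5] mean [ 603.7 -781.8] size [101.5 147.4] yaw -71.0
[ 514.3 -259.9  131.7] [180.    0.    4.5]
[array([405., 235.]), array([416., 244.])]
```

View pics/p1.png

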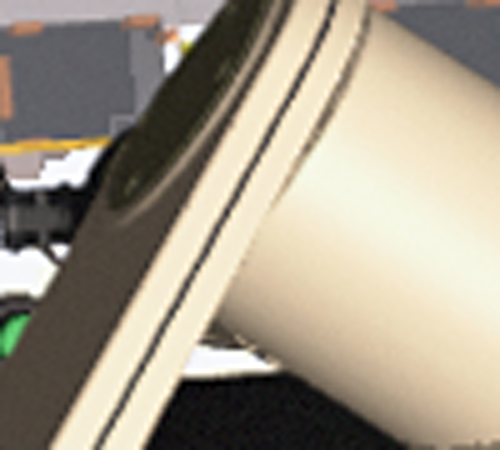

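The arm hides the nest, but the finger is where I planned. I'll lower it and sweep the peg round.

Request:
step_arm:
  targets:
    - {"angular":[0,0,0],"dp":[0,0,0.1],"fingers":1}
    - {"angular":[0,0,0],"dp":[0,0,0.2],"fingers":1}
    - {"angular":[0,0,0],"dp":[0,0,0.295],"fingers":1}
    - {"angular":[0,0,0],"dp":[0,0,0.295],"fingers":1}
    - {"angular":[0,0,0],"dp":[0,0,0.295],"fingers":1}
    - {"angular":[0,0,0],"dp":[0,0,0.295],"fingers":1}
    - {"angular":[0,0,0],"dp":[-0.015,0.015,0.295],"fingers":1}
    - {"angular":[0,0,0],"dp":[-0.033,0.032,0.295],"fingers":1}

```text
time: 23.35
tool_pos: [508.5, -266.2, 73.0]
tcp_rot: [180.0, -0.0, 4.5]
ft_force: [1.8, 1.8, 0.5]
finger_gap: -0.1
grip_force: 0.9
```

Request:
step_arm:
  targets:
    - {"angular":[0,0,0],"dp":[-0.043,0.032,0],"fingers":1}
    - {"angular":[0,0,0],"dp":[-0.083,0.069,0],"fingers":1}
    - {"angular":[0,0,0],"dp":[-0.12,0.108,0],"fingers":1}
    - {"angular":[0,0,0],"dp":[-0.153,0.152,0],"fingers":1}
    - {"angular":[0,0,0],"dp":[-0.181,0.198,0],"fingers":1}
    - {"angular":[0,0,0],"dp":[-0.205,0.246,0],"fingers":1}
    - {"angular":[0,0,0],"dp":[-0.224,0.297,0],"fingers":1}
    - {"angular":[0,0,0],"dp":[-0.238,0.349,0],"fingers":1}

```text
time: 24.35
tool_pos: [465.9, -340.0, 72.2]
tcp_rot: [180.0, 0.0, 4.5]
ft_force: [1.5, 1.8, 1.0]
finger_gap: 0.1
grip_force: 0.6
```

Request:
step_arm:
  targets:
    - {"angular":[0,0,0],"dp":[-0.009,0.053,0],"fingers":1}
    - {"angular":[0,0,0],"dp":[-0.013,0.107,0],"fingers":1}
    - {"angular":[0,0,0],"dp":[-0.012,0.161,0],"fingers":1}
    - {"angular":[0,0,0],"dp":[-0.006,0.215,0],"fingers":1}
    - {"angular":[0,0,0],"dp":[0.005,0.268,0],"fingers":1}
    - {"angular":[0,0,0],"dp":[0.02,0.32,0],"fingers":1}
    - {"angular":[0,0,0],"dp":[0.042,0.37,0],"fingers":1}
    - {"angular":[0,0,0],"dp":[0.06,0.41,0],"fingers":1}

```text
time: 25.35
tool_pos: [485.3, -420.5, 72.5]
tcp_rot: [180.0, -0.0, 4.5]
ft_force: [0.3, -0.8, 0.9]
finger_gap: 0.1
grip_force: 0.0
```

Request:
step_arm:
  targets:
    - {"angular":[0,0,0],"dp":[0,0,-0.2],"fingers":1}
    - {"angular":[0,0,0],"dp":[0,0,-0.45],"fingers":1}
    - {"angular":[0,0,0],"dp":[0,-0.2,-0.49],"fingers":1}
    - {"angular":[0,0,0],"dp":[0,-0.4,-0.49],"fingers":1}
    - {"angular":[0,0,0],"dp":[0,-0.6,-0.49],"fingers":1}
    - {"angular":[0,0,0],"dp":[0,-0.6,-0.49],"fingers":1}
    - {"angular":[0,0,0],"dp":[0,-0.6,-0.49],"fingers":1}
    - {"angular":[0,0,0],"dp":[0,-0.6,-0.49],"fingers":1}

```text
time: 26.35
tool_pos: [475.5, -301.3, 170.6]
tcp_rot: [180.0, -0.0, 4.5]
ft_force: [-0.0, -0.5, -0.2]
finger_gap: -0.3
grip_force: 0.0
```

Request:
step_arm:
  targets:
    - {"angular":[0,0,0],"dp":[0.1,-0.25,0],"fingers":1}
    - {"angular":[0,0,0],"dp":[0.2,-0.5,0],"fingers":1}
    - {"angular":[0,0,0],"dp":[0.3,-0.75,0],"fingers":1}
    - {"angular":[0,0,0],"dp":[0.35,-0.99,0],"fingers":1}
    - {"angular":[0,0,0],"dp":[0.35,-0.99,0],"fingers":1}
    - {"angular":[0,0,0],"dp":[0.35,-0.99,0],"fingers":1}
    - {"angular":[0,0,0],"dp":[0.35,-0.99,0],"fingers":1}
    - {"angular":[0,0,0],"dp":[0.35,-0.99,0],"fingers":1}

```text
time: 27.35
tool_pos: [529.6, -98.6, 170.5]
tcp_rot: [180.0, 0.0, 4.4]
ft_force: [-0.3, 0.2, 0.0]
finger_gap: -0.1
grip_force: 0.0
```

Request:
step_arm:
  targets:
    - {"angular":[0,0,0.017],"dp":[0.324,-0.94,0],"fingers":1}
    - {"angular":[0,0,0.017],"dp":[0.324,-0.94,0],"fingers":1}
    - {"angular":[0,0,0.017],"dp":[0.324,-0.94,0],"fingers":1}
    - {"angular":[0,0,0.017],"dp":[0.324,-0.94,0],"fingers":1}
    - {"angular":[0,0,0.017],"dp":[0.324,-0.94,0],"fingers":1}
    - {"angular":[0,0,0.017],"dp":[0.324,-0.94,0],"fingers":1}
    - {"angular":[0,0,0.017],"dp":[0.324,-0.94,0],"fingers":1}
    - {"angular":[0,0,0.017],"dp":[0.324,-0.94,0],"fingers":1}

```text
time: 28.35
tool_pos: [579.5, 94.0, 170.6]
tcp_rot: [180.0, -0.0, 1.4]
ft_force: [0.1, 0.1, 0.3]
finger_gap: -0.3
grip_force: 0.0
```

```bash
python3 - <<'E'
from h import *
I={n:snapshot(n) for n in("top","side")}
s=sense();print(s['tool_pos'].round(1),s['tcp_rot'].round(1))
a=cv2.resize(I["top"][130:290,120:310],(475,400),interpolation=2); b=cv2.resize(I["top"][130:280,370:490],(320,400),interpolation=2)
cv2.imwrite("pics/s1.png",np.hstack([a,b]))
for g in((578.4,142,1.4),(436.5,142,1)): print([fit(g[0],g[1],np.radians(g[2]),26,I,names=q) for q in(("top","side"),("top",),("side",))])
for k in("nest0","peg0"): print(k,[(np.round(at("top",d['at'],48 if k=="nest0" else 74)[:2]).astype(int).tolist(),round(d['conf'],2)) for d in pinpoint("top",k)])
E
```

```text
[579.5  94.5 170.6] [-180.    -0.     1.4]
[(np.float64(578.4), np.float64(141.7), np.float64(2.2), np.float64(0.32)), (np.float64(589.9), np.float64(212.4), np.float64(-19.0), np.float64(0.15)), (np.float64(579.2), np.float64(140.5), np.float64(2.4), np.float64(0.61))]
[(np.float64(436.7), np.float64(140.9), np.float64(4.2), np.float64(0.41)), (np.float64(394.1), np.float64(180.7), np.float64(-8.9), np.float64(0.19)), (np.float64(437.3), np.float64(139.4), np.float64(4.9), np.float64(0.79))]
nest0 [([573, -265], 0.93), ([586, -445], 0.59)]
peg0 [([494, -282], 0.85), ([517, -441], 0.61)]
```

View pics/s1.png

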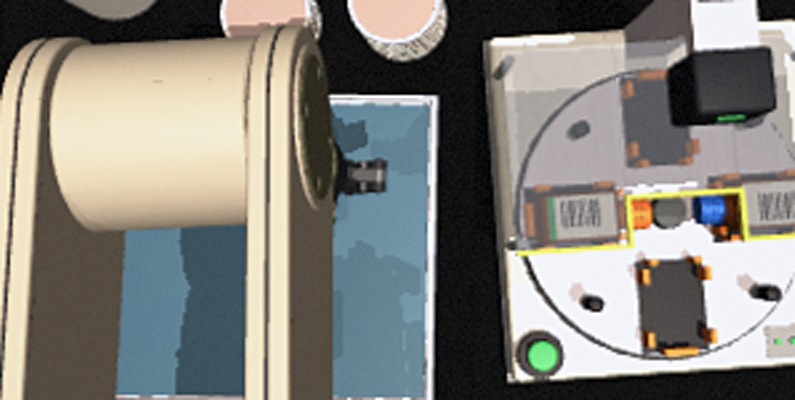

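The table turned cleanly: blue is on the right, orange on the left, and the front nest is empty at composite (672,305). B hasn't moved, so I'll roll it towards +y with the same arc.

Request:
step_arm:
  targets:
    - {"angular":[0,0,0],"dp":[0,-0.037,0.15],"fingers":1}
    - {"angular":[0,0,0],"dp":[0,-0.037,0.35],"fingers":1}
    - {"angular":[0,0,0],"dp":[0,-0.037,0.55],"fingers":1}
    - {"angular":[0,0,0],"dp":[0,-0.037,0.65],"fingers":1}
    - {"angular":[0,0,0],"dp":[0,-0.037,0.653],"fingers":1}
    - {"angular":[0,0,0],"dp":[0,-0.037,0.653],"fingers":1}
    - {"angular":[0,0,0],"dp":[0,-0.037,0.653],"fingers":1}
    - {"angular":[0,0,0],"dp":[0,-0.037,0.653],"fingers":1}

```text
time: 29.55
tool_pos: [580.3, 102.6, 41.3]
tcp_rot: [-180.0, -0.1, 1.4]
ft_force: [1.0, 0.3, 0.6]
finger_gap: -0.1
grip_force: 0.0
```

Request:
step_arm:
  targets:
    - {"angular":[0,0,0],"dp":[0,-0.02,0],"fingers":1}
    - {"angular":[0,0,0],"dp":[0,-0.055,-0.03],"fingers":1}
    - {"angular":[0,0,0],"dp":[0,-0.095,-0.055],"fingers":1}
    - {"angular":[0,0,0],"dp":[0,-0.14,-0.075],"fingers":1}
    - {"angular":[0,0,0],"dp":[0,-0.188,-0.085],"fingers":1}
    - {"angular":[0,0,0],"dp":[0,-0.235,-0.09],"fingers":1}
    - {"angular":[0,0,0],"dp":[0,-0.285,-0.09],"fingers":1}
    - {"angular":[0,0,0],"dp":[0,-0.31,-0.09],"fingers":1}

```text
time: 30.55
tool_pos: [577.1, 165.4, 57.3]
tcp_rot: [-180.0, 0.1, 1.5]
ft_force: [0.8, 0.2, 0.1]
finger_gap: -0.2
grip_force: 0.0
```

Request:
step_arm:
  targets:
    - {"angular":[0,0,0],"dp":[0,-0.02,0],"fingers":1}
    - {"angular":[0,0,0],"dp":[0,-0.02,-0.1],"fingers":1}
    - {"angular":[0,0,0],"dp":[0,0,-0.4],"fingers":1}
    - {"angular":[0,0,0],"dp":[0,0.25,-0.6],"fingers":1}
    - {"angular":[0,0,0],"dp":[0,0.5,-0.6],"fingers":1}
    - {"angular":[0,0,0],"dp":[0,0.75,-0.6],"fingers":1}
    - {"angular":[0,0,0],"dp":[0,1,-0.6],"fingers":1}
    - {"angular":[0,0,0],"dp":[0,1,-0.6],"fingers":1}

```text
time: 31.55
tool_pos: [583.0, -39.3, 179.6]
tcp_rot: [179.9, -0.1, 1.2]
ft_force: [-0.1, 1.0, 0.4]
finger_gap: 0.2
grip_force: 0.0
```

```bash
python3 -c "
from h import *
s=sense();print(s['tool_pos'].round(1),s['tcp_rot'].round(1))"; python3 lab.py 582 215 48
```

```text
[583.  -39.3 179.6] [ 1.799e+02 -1.000e-01  1.200e+00]
top 21110 centre [469.9 135.3] mean [477.3  74.9] size [707.7 588.3] yaw 1.0
side 2866 centre [505.3 242.5] mean [562.3 217.7] size [414.2 312.6] yaw 89.9
```

```bash
sed -i 's/    k,L,st,c=cv2/    roi=np.zeros((400,640),np.uint8); cv2.circle(roi,tuple(int(v) for v in proj(n,[x,y,z])),40,1,-1); m=cv2.morphologyEx(m*roi,cv2.MORPH_OPEN,np.ones((3,3)))\n    k,L,st,c=cv2/' lab.py
python3 lab.py 582 205 48; python3 - <<'E'
from h import *
I={n:snapshot(n) for n in("top","side")}
for n in I:
    am,cap,lab=soft(I[n],"blue")
    for nm,m,z in(("cap",cap,26),("amber",am,30)):
        k,L,st,c=cv2.connectedComponentsWithStats(m.astype(np.uint8))
        print(n,nm,[(at(n,c[i],z)[:2].round().tolist(),int(st[i,4])) for i in range(1,k) if st[i,4]>60])
E
```

```text
top 1607 centre [594.3 170.5] mean [585.1 171.5] size [200.6 111.6] yaw 18.0
side 474 centre [577.1 186.1] mean [576.4 186.4] size [63.8 43.1] yaw 0.2
top cap [([890.0, 629.0], 1565), ([642.0, 679.0], 9010), ([531.0, -133.0], 599), ([634.0, 190.0], 77), ([584.0, -405.0], 91), ([501.0, -50.0], 364), ([235.0, 596.0], 3823)]
top amber [([888.0, -50.0], 153), ([887.0, -134.0], 615), ([506.0, -688.0], 200)]
side cap [([126.0, -937.0], 656), ([603.0, -446.0], 87), ([593.0, -66.0], 2914), ([635.0, 186.0], 149), ([492.0, 143.0], 160), ([957.0, 507.0], 2180), ([750.0, 548.0], 7809)]
side amber [([584.0, -473.0], 156), ([857.0, -151.0], 115), ([469.0, -386.0], 86), ([882.0, -93.0], 61), ([592.0, -262.0], 154), ([877.0, -32.0], 141), ([515.0, -72.0], 307), ([562.0, 202.0], 309), ([434.0, 144.0], 865)]
```

B lies label up at (577,186), yaw about 0. Grasping it now.

Request:
step_arm:
  targets:
    - {"angular":[0,0,0],"dp":[-0.002,-0.25,0],"fingers":0.1}
    - {"angular":[0,0,0],"dp":[-0.002,-0.5,0],"fingers":0.1}
    - {"angular":[0,0,0],"dp":[-0.002,-0.75,0],"fingers":0.1}
    - {"angular":[0,0,0],"dp":[-0.002,-0.98,0],"fingers":0.1}
    - {"angular":[0,0,0.006],"dp":[-0.004,-0.98,0],"fingers":0.1}
    - {"angular":[0,0,0.006],"dp":[-0.004,-0.98,0],"fingers":0.1}
    - {"angular":[0,0,0.006],"dp":[-0.004,-0.98,0],"fingers":0.1}
    - {"angular":[0,0,0.006],"dp":[-0.004,-0.98,0],"fingers":0.1}

```text
time: 32.85
tool_pos: [577.2, 159.5, 177.9]
tcp_rot: [180.0, -0.0, 0.3]
ft_force: [-0.1, -0.6, -0.2]
finger_gap: 76.8
grip_force: 0.0
```

Request:
step_arm:
  targets:
    - {"angular":[0,0,0],"dp":[0,-0.149,0.1],"fingers":0.1}
    - {"angular":[0,0,0],"dp":[0,-0.149,0.3],"fingers":0.1}
    - {"angular":[0,0,0],"dp":[0,-0.149,0.5],"fingers":0.1}
    - {"angular":[0,0,0],"dp":[0,-0.149,0.65],"fingers":0.1}
    - {"angular":[0,0,0],"dp":[0,-0.149,0.78],"fingers":0.1}
    - {"angular":[0,0,0],"dp":[0,-0.149,0.823],"fingers":0.1}
    - {"angular":[0,0,0],"dp":[0,-0.149,0.823],"fingers":0.1}
    - {"angular":[0,0,0],"dp":[0,-0.149,0.823],"fingers":0.1}

```text
time: 33.85
tool_pos: [578.0, 190.4, 14.9]
tcp_rot: [-180.0, -0.1, 0.4]
ft_force: [0.4, -0.2, 0.4]
finger_gap: 77.2
grip_force: 0.0
```

Request:
step_arm:
  targets:
    - {"angular":[0,0,0],"dp":[0,0,0],"fingers":1}
    - {"angular":[0,0,0],"dp":[0,0,0],"fingers":1}
    - {"angular":[0,0,0],"dp":[0,0,0],"fingers":1}
    - {"angular":[0,0,0],"dp":[0,0,0],"fingers":1}
    - {"angular":[0,0,0],"dp":[0,0,-0.2],"fingers":1}
    - {"angular":[0,0,0],"dp":[0,0,-0.45],"fingers":1}
    - {"angular":[0,0,0],"dp":[0,0,-0.725],"fingers":1}
    - {"angular":[0,0,0],"dp":[0,0,-0.725],"fingers":1}

```text
time: 34.85
tool_pos: [580.4, 191.3, 164.8]
tcp_rot: [-179.9, -0.6, 0.4]
ft_force: [0.2, -0.0, -1.6]
finger_gap: 43.8
grip_force: 31.7
```

Request:
step_arm:
  targets:
    - {"angular":[0,0,0],"dp":[-0.02,0.2,0],"fingers":1}
    - {"angular":[0,0,-0.023],"dp":[-0.05,0.45,0],"fingers":1}
    - {"angular":[0,0,-0.023],"dp":[-0.08,0.7,0],"fingers":1}
    - {"angular":[0,0,-0.023],"dp":[-0.107,0.95,0],"fingers":1}
    - {"angular":[0,0,-0.023],"dp":[-0.107,0.95,0],"fingers":1}
    - {"angular":[0,0,-0.023],"dp":[-0.107,0.95,0],"fingers":1}
    - {"angular":[0,0,-0.023],"dp":[-0.107,0.95,0],"fingers":1}
    - {"angular":[0,0,-0.023],"dp":[-0.107,0.95,0],"fingers":1}

```text
time: 35.85
tool_pos: [556.7, 1.3, 158.1]
tcp_rot: [-180.0, 0.0, 4.6]
ft_force: [-0.3, -0.0, -1.1]
finger_gap: 43.5
grip_force: 31.7
```

Request:
step_arm:
  targets:
    - {"angular":[0,0,0],"dp":[-0.06,0.2,0],"fingers":1}
    - {"angular":[0,0,0],"dp":[-0.12,0.45,0],"fingers":1}
    - {"angular":[0,0,0],"dp":[-0.18,0.7,0],"fingers":1}
    - {"angular":[0,0,0],"dp":[-0.235,0.98,0],"fingers":1}
    - {"angular":[0,0,0],"dp":[-0.235,0.98,0],"fingers":1}
    - {"angular":[0,0,0],"dp":[-0.235,0.98,0],"fingers":1}
    - {"angular":[0,0,0],"dp":[-0.235,0.98,0],"fingers":1}
    - {"angular":[0,0,0],"dp":[-0.235,0.98,0],"fingers":1}

```text
time: 36.85
tool_pos: [525.5, -197.7, 158.3]
tcp_rot: [-180.0, 0.0, 4.6]
ft_force: [-1.3, -0.0, -1.0]
finger_gap: 44.0
grip_force: 31.8
```

Request:
step_arm:
  targets:
    - {"angular":[0,0,0],"dp":[-0.06,0.2,0],"fingers":1}
    - {"angular":[0,0,0],"dp":[-0.12,0.4,0],"fingers":1}
    - {"angular":[0,0,0],"dp":[-0.18,0.6,0],"fingers":1}
    - {"angular":[0,0,0],"dp":[-0.235,0.8,0],"fingers":1}
    - {"angular":[0,0,0],"dp":[-0.235,0.8,0],"fingers":1}
    - {"angular":[0,0,0],"dp":[-0.235,0.8,0],"fingers":1}
    - {"angular":[0,0,0],"dp":[-0.235,0.8,0],"fingers":1}
    - {"angular":[0,0,0],"dp":[-0.235,0.8,0],"fingers":1}

```text
time: 37.85
tool_pos: [491.4, -361.1, 158.4]
tcp_rot: [-180.0, -0.0, 4.6]
ft_force: [0.2, -0.8, -1.8]
finger_gap: 43.5
grip_force: 31.8
```

Request:
step_arm:
  targets:
    - {"angular":[0,0,0],"dp":[0.003,0.002,0.15],"fingers":1}
    - {"angular":[0,0,0],"dp":[0.003,0.002,0.3],"fingers":1}
    - {"angular":[0,0,0],"dp":[0.003,0.002,0.35],"fingers":1}
    - {"angular":[0,0,0],"dp":[0.003,0.002,0.39],"fingers":1}
    - {"angular":[0,0,0],"dp":[0.003,0.002,0.42],"fingers":1}
    - {"angular":[0,0,0],"dp":[0.003,0.002,0.45],"fingers":1}
    - {"angular":[0,0,0],"dp":[0.003,0.002,0.475],"fingers":1}
    - {"angular":[0,0,0],"dp":[0.003,0.002,0.485],"fingers":1}

```text
time: 38.85
tool_pos: [491.5, -362.5, 61.1]
tcp_rot: [-180.0, 0.0, 4.5]
ft_force: [0.2, 0.7, -1.5]
finger_gap: 43.5
grip_force: 31.8
```

Request:
step_arm:
  targets:
    - {"angular":[0,0,0],"dp":[0,0,0.008],"fingers":0.3}
    - {"angular":[0,0,0],"dp":[0,0,0.008],"fingers":0.3}
    - {"angular":[0,0,0],"dp":[0,0,-0.15],"fingers":0.3}
    - {"angular":[0,0,0],"dp":[0,0,-0.4],"fingers":0.3}
    - {"angular":[0,0,0],"dp":[0.06,-0.2,-0.45],"fingers":1}
    - {"angular":[0,0,0],"dp":[0.153,-0.508,-0.4],"fingers":1}
    - {"angular":[0,0,0],"dp":[0.153,-0.508,-0.35],"fingers":1}
    - {"angular":[0,0,0],"dp":[0.153,-0.508,-0.35],"fingers":1}

```text
time: 39.85
tool_pos: [513.6, -258.4, 130.4]
tcp_rot: [-180.0, 0.1, 4.6]
ft_force: [-0.8, -0.2, -0.6]
finger_gap: -0.3
grip_force: 0.0
```

Request:
step_arm:
  targets:
    - {"angular":[0,0,0],"dp":[0,0,0.1],"fingers":1}
    - {"angular":[0,0,0],"dp":[0,0,0.2],"fingers":1}
    - {"angular":[0,0,0],"dp":[0,0,0.295],"fingers":1}
    - {"angular":[0,0,0],"dp":[0,0,0.295],"fingers":1}
    - {"angular":[0,0,0],"dp":[0,0,0.295],"fingers":1}
    - {"angular":[0,0,0],"dp":[0,0,0.295],"fingers":1}
    - {"angular":[0,0,0],"dp":[-0.015,0.015,0.295],"fingers":1}
    - {"angular":[0,0,0],"dp":[-0.033,0.032,0.295],"fingers":1}

```text
time: 40.85
tool_pos: [508.1, -266.0, 72.8]
tcp_rot: [180.0, -0.0, 4.5]
ft_force: [2.7, 3.9, 0.4]
finger_gap: 0.0
grip_force: 1.8
```

Request:
step_arm:
  targets:
    - {"angular":[0,0,0],"dp":[-0.043,0.032,0],"fingers":1}
    - {"angular":[0,0,0],"dp":[-0.083,0.069,0],"fingers":1}
    - {"angular":[0,0,0],"dp":[-0.12,0.108,0],"fingers":1}
    - {"angular":[0,0,0],"dp":[-0.153,0.152,0],"fingers":1}
    - {"angular":[0,0,0],"dp":[-0.181,0.198,0],"fingers":1}
    - {"angular":[0,0,0],"dp":[-0.205,0.246,0],"fingers":1}
    - {"angular":[0,0,0],"dp":[-0.224,0.297,0],"fingers":1}
    - {"angular":[0,0,0],"dp":[-0.238,0.349,0],"fingers":1}

```text
time: 41.85
tool_pos: [465.5, -339.9, 72.0]
tcp_rot: [180.0, 0.0, 4.5]
ft_force: [0.5, 1.3, -0.6]
finger_gap: 0.0
grip_force: 0.6
```

Request:
step_arm:
  targets:
    - {"angular":[0,0,0],"dp":[-0.009,0.053,0],"fingers":1}
    - {"angular":[0,0,0],"dp":[-0.013,0.107,0],"fingers":1}
    - {"angular":[0,0,0],"dp":[-0.012,0.161,0],"fingers":1}
    - {"angular":[0,0,0],"dp":[-0.006,0.215,0],"fingers":1}
    - {"angular":[0,0,0],"dp":[0.005,0.268,0],"fingers":1}
    - {"angular":[0,0,0],"dp":[0.02,0.32,0],"fingers":1}
    - {"angular":[0,0,0],"dp":[0.042,0.37,0],"fingers":1}
    - {"angular":[0,0,0],"dp":[0.06,0.41,0],"fingers":1}

```text
time: 42.85
tool_pos: [484.8, -420.3, 72.2]
tcp_rot: [-180.0, 0.0, 4.5]
ft_force: [-0.6, -0.5, 0.9]
finger_gap: -0.1
grip_force: 0.0
```

Request:
step_arm:
  targets:
    - {"angular":[0,0,0],"dp":[0,0,-0.2],"fingers":1}
    - {"angular":[0,0,0],"dp":[0,0,-0.34],"fingers":0.5}
    - {"angular":[0,0,0],"dp":[0.06,-0.288,-0.34],"fingers":0}
    - {"angular":[0,0,0],"dp":[0.06,-0.288,-0.34],"fingers":0}
    - {"angular":[0,0,0],"dp":[0.06,-0.288,-0.34],"fingers":0}
    - {"angular":[0,0,0],"dp":[0.06,-0.288,-0.34],"fingers":0}
    - {"angular":[0,0,0],"dp":[0.06,-0.288,-0.34],"fingers":0}
    - {"angular":[0,0,0],"dp":[0.06,-0.288,-0.34],"fingers":0}

```text
time: 43.85
tool_pos: [491.7, -362.0, 140.1]
tcp_rot: [-180.0, 0.0, 4.5]
ft_force: [0.2, 0.4, 0.5]
finger_gap: 85.0
grip_force: 0.0
```

Request:
step_arm:
  targets:
    - {"angular":[0,0,0],"dp":[0,0,0.11],"fingers":0}
    - {"angular":[0,0,0],"dp":[0,0,0.22],"fingers":0}
    - {"angular":[0,0,0],"dp":[0,0,0.32],"fingers":0}
    - {"angular":[0,0,0],"dp":[0,0,0.407],"fingers":0}
    - {"angular":[0,0,0],"dp":[0,0,0.407],"fingers":0.3}
    - {"angular":[0,0,0],"dp":[0,0,0.407],"fingers":1}
    - {"angular":[0,0,0],"dp":[0,0,0.407],"fingers":1}
    - {"angular":[0,0,0],"dp":[0,0,0.407],"fingers":1}

```text
time: 44.85
tool_pos: [492.6, -362.1, 60.1]
tcp_rot: [179.9, -0.1, 4.5]
ft_force: [0.5, 0.1, 2.8]
finger_gap: 43.8
grip_force: 31.8
```

Request:
step_arm:
  targets:
    - {"angular":[0,0,0],"dp":[0,0,-0.16],"fingers":1}
    - {"angular":[0,0,0],"dp":[0,0,-0.35],"fingers":1}
    - {"angular":[0,0,0],"dp":[0,0,-0.53],"fingers":1}
    - {"angular":[0,0,0],"dp":[0.05,-0.2,-0.53],"fingers":1}
    - {"angular":[0,0,0],"dp":[0.1,-0.4,-0.53],"fingers":1}
    - {"angular":[0,0,0],"dp":[0.17,-0.6,-0.53],"fingers":1}
    - {"angular":[0,0,0],"dp":[0.25,-0.85,-0.53],"fingers":1}
    - {"angular":[0,0,0],"dp":[0.25,-0.85,-0.53],"fingers":1}

```text
time: 45.85
tool_pos: [528.9, -184.7, 164.9]
tcp_rot: [-179.9, -0.0, 4.7]
ft_force: [-0.3, 0.0, -1.7]
finger_gap: 43.3
grip_force: 31.5
```

Request:
step_arm:
  targets:
    - {"angular":[0,0,0],"dp":[0.15,-0.15,0],"fingers":1}
    - {"angular":[0,0,0],"dp":[0.3,-0.3,0],"fingers":1}
    - {"angular":[0,0,0],"dp":[0.45,-0.45,0],"fingers":1}
    - {"angular":[0,0,0],"dp":[0.59,-0.453,0],"fingers":1}
    - {"angular":[0,0,0],"dp":[0.59,-0.453,0],"fingers":1}
    - {"angular":[0,0,0],"dp":[0.59,-0.453,0],"fingers":1}
    - {"angular":[0,0,0],"dp":[0.59,-0.453,0.2],"fingers":1}
    - {"angular":[0,0,0],"dp":[0.59,-0.453,0.4],"fingers":1}

```text
time: 46.85
tool_pos: [638.7, -89.6, 85.0]
tcp_rot: [180.0, -0.1, 4.4]
ft_force: [-1.2, -0.0, -1.9]
finger_gap: 43.5
grip_force: 31.7
```

Request:
step_arm:
  targets:
    - {"angular":[0,0,0],"dp":[0,0,0.15],"fingers":1}
    - {"angular":[0,0,0],"dp":[0,0,0.25],"fingers":1}
    - {"angular":[0,0,0],"dp":[0,0,0.32],"fingers":1}
    - {"angular":[0,0,0],"dp":[0,0,0.35],"fingers":1}
    - {"angular":[0,0,0],"dp":[0,0,0.35],"fingers":1}
    - {"angular":[0,0,0],"dp":[0,0,0.35],"fingers":0.3}
    - {"angular":[0,0,0],"dp":[0,0,0.35],"fingers":0.3}
    - {"angular":[0,0,0],"dp":[0,0,0.35],"fingers":0.3}

```text
time: 47.85
tool_pos: [639.2, -88.5, 15.4]
tcp_rot: [180.0, -0.0, 4.5]
ft_force: [0.4, -0.6, -0.3]
finger_gap: 59.8
grip_force: 0.0
```

Request:
step_arm:
  targets:
    - {"angular":[0,0,0],"dp":[0,0,-0.2],"fingers":0.3}
    - {"angular":[0,0,0],"dp":[0,0,-0.45],"fingers":0.5}
    - {"angular":[0,0,0],"dp":[0,0,-0.675],"fingers":1}
    - {"angular":[0,0,0.014],"dp":[-0.2,-0.22,-0.675],"fingers":1}
    - {"angular":[0,0,0.014],"dp":[-0.4,-0.43,-0.675],"fingers":1}
    - {"angular":[0,0,0.014],"dp":[-0.6,-0.65,-0.675],"fingers":1}
    - {"angular":[0,0,0.014],"dp":[-0.8,-0.86,-0.675],"fingers":1}
    - {"angular":[0,0,0.014],"dp":[-0.925,-0.993,-0.675],"fingers":1}

```text
time: 48.85
tool_pos: [437.0, 96.4, 149.9]
tcp_rot: [-180.0, -0.0, 2.0]
ft_force: [-0.1, 0.4, -0.1]
finger_gap: -0.2
grip_force: 0.0
```

```bash
python3 - <<'E'
from h import *
I={n:snapshot(n) for n in("top","side")}
s=sense();print(s['tool_pos'].round(1),s['tcp_rot'].round(1))
print([fit(437,141,.03,26,I,names=q) for q in(("top","side"),("top",),("side",))])
E
```

```text
[436.6  97.1 149.9] [-180.     0.     2.1]
[(np.float64(436.7), np.float64(142.6), np.float64(0.9), np.float64(0.66)), (np.float64(436.8), np.float64(144.5), np.float64(-1.4), np.float64(0.55)), (np.float64(436.8), np.float64(139.4), np.float64(3.8), np.float64(0.78))]
```

Request:
step_arm:
  targets:
    - {"angular":[0,0,0],"dp":[0.008,-0.027,0.15],"fingers":1}
    - {"angular":[0,0,0],"dp":[0.008,-0.027,0.35],"fingers":1}
    - {"angular":[0,0,0],"dp":[0.008,-0.027,0.5],"fingers":1}
    - {"angular":[0,0,0],"dp":[0.008,-0.027,0.547],"fingers":1}
    - {"angular":[0,0,0],"dp":[0.008,-0.027,0.547],"fingers":1}
    - {"angular":[0,0,0],"dp":[0.008,-0.027,0.547],"fingers":1}
    - {"angular":[0,0,0],"dp":[0.008,-0.027,0.547],"fingers":1}
    - {"angular":[0,0,0],"dp":[0.008,-0.027,0.547],"fingers":1}

```text
time: 49.95
tool_pos: [440.9, 100.5, 41.3]
tcp_rot: [-180.0, -0.1, 2.0]
ft_force: [-0.5, -0.1, 0.2]
finger_gap: -0.1
grip_force: 0.0
```

Request:
step_arm:
  targets:
    - {"angular":[0,0,0],"dp":[0,-0.02,0],"fingers":1}
    - {"angular":[0,0,0],"dp":[0,-0.055,-0.03],"fingers":1}
    - {"angular":[0,0,0],"dp":[0,-0.095,-0.055],"fingers":1}
    - {"angular":[0,0,0],"dp":[0,-0.14,-0.075],"fingers":1}
    - {"angular":[0,0,0],"dp":[0,-0.188,-0.085],"fingers":1}
    - {"angular":[0,0,0],"dp":[0,-0.235,-0.09],"fingers":1}
    - {"angular":[0,0,0],"dp":[0,-0.285,-0.09],"fingers":1}
    - {"angular":[0,0,0],"dp":[0,-0.31,-0.09],"fingers":1}

```text
time: 50.95
tool_pos: [437.6, 163.2, 58.1]
tcp_rot: [-180.0, 0.0, 2.0]
ft_force: [-0.0, -0.3, -0.5]
finger_gap: -0.3
grip_force: 0.0
```

Request:
step_arm:
  targets:
    - {"angular":[0,0,0],"dp":[0,-0.02,0],"fingers":1}
    - {"angular":[0,0,0],"dp":[0,-0.02,-0.1],"fingers":1}
    - {"angular":[0,0,0],"dp":[0,0,-0.4],"fingers":1}
    - {"angular":[0,0,0],"dp":[0,0.2,-0.46],"fingers":1}
    - {"angular":[0,0,0],"dp":[0,0.4,-0.46],"fingers":1}
    - {"angular":[0,0,0],"dp":[0,0.4,-0.46],"fingers":1}
    - {"angular":[0,0,0],"dp":[0,0.4,-0.46],"fingers":1}
    - {"angular":[0,0,0],"dp":[0,0.4,-0.46],"fingers":1}

```text
time: 51.95
tool_pos: [440.6, 83.2, 150.1]
tcp_rot: [-180.0, 0.0, 2.0]
ft_force: [-0.0, -0.4, -0.3]
finger_gap: -0.5
grip_force: 0.0
```

```bash
cat > c.py <<'E'
import sys
from h import *
x,y,w=map(float,sys.argv[1:4])
I={n:snapshot(n) for n in("top","side")}
s=sense();print(s['tool_pos'].round(1),s['tcp_rot'].round(1))
for q in(("top","side"),("top",),("side",)):
    p=fit(x,y,np.radians(w),26,I,names=q); print(q,[float(v) for v in p])
    for n in q:
        for nm,ix in(("top",[1,3,5,7]),("-y",[0,1,4,5]),("+y",[2,3,6,7])):
            m=hull(n,box(p[0],p[1],np.radians(p[2]),26)[0][ix])>0.9
            h=cv2.cvtColor(I[n],cv2.COLOR_BGR2HSV); print(n,nm,"white",round(float(((h[...,1]<90)&(h[...,2]>100))[m].mean()),2),int(m.sum()))
E
python3 c.py 437 187 1
```

```text
[440.7  83.2 150.3] [-180.     0.     2.1]
('top', 'side') [436.1, 183.1, 4.0, 0.66]
top top white 0.65 496
top -y white 0.82 103
top +y white 0.64 128
side top white 0.1 605
side -y white 0.18 329
side +y white 0.0 320
('top',) [435.8, 185.8, 1.3, 0.52]
top top white 0.66 492
top -y white 0.78 110
top +y white 0.64 127
('side',) [436.2, 182.6, 3.8, 0.81]
side top white 0.11 607
side -y white 0.2 322
side +y white 0.0 326
```

C rolled one face and is now at (436,183); the label should be on the -y side. Rolling once more.

Request:
step_arm:
  targets:
    - {"angular":[0,0,-0.011],"dp":[-0.005,-0.298,0],"fingers":1}
    - {"angular":[0,0,-0.011],"dp":[-0.005,-0.298,0.15],"fingers":1}
    - {"angular":[0,0,-0.011],"dp":[-0.005,-0.298,0.35],"fingers":1}
    - {"angular":[0,0,-0.011],"dp":[-0.005,-0.298,0.5],"fingers":1}
    - {"angular":[0,0,-0.011],"dp":[-0.005,-0.298,0.547],"fingers":1}
    - {"angular":[0,0,-0.011],"dp":[-0.005,-0.298,0.547],"fingers":1}
    - {"angular":[0,0,-0.011],"dp":[-0.005,-0.298,0.547],"fingers":1}
    - {"angular":[0,0,-0.011],"dp":[-0.005,-0.298,0.547],"fingers":1}

```text
time: 53.05
tool_pos: [439.0, 142.2, 42.5]
tcp_rot: [-180.0, -0.1, 4.0]
ft_force: [0.2, -0.6, 0.1]
finger_gap: -0.1
grip_force: 0.0
```

Request:
step_arm:
  targets:
    - {"angular":[0,0,0],"dp":[0,-0.02,0],"fingers":1}
    - {"angular":[0,0,0],"dp":[0,-0.055,-0.03],"fingers":1}
    - {"angular":[0,0,0],"dp":[0,-0.095,-0.055],"fingers":1}
    - {"angular":[0,0,0],"dp":[0,-0.14,-0.075],"fingers":1}
    - {"angular":[0,0,0],"dp":[0,-0.188,-0.085],"fingers":1}
    - {"angular":[0,0,0],"dp":[0,-0.235,-0.09],"fingers":1}
    - {"angular":[0,0,0],"dp":[0,-0.285,-0.09],"fingers":1}
    - {"angular":[0,0,0],"dp":[0,-0.31,-0.09],"fingers":1}

```text
time: 54.05
tool_pos: [433.3, 204.5, 58.9]
tcp_rot: [180.0, 0.0, 4.0]
ft_force: [0.4, -0.9, 0.3]
finger_gap: 0.1
grip_force: 0.0
```

Request:
step_arm:
  targets:
    - {"angular":[0,0,0],"dp":[0,-0.02,0],"fingers":1}
    - {"angular":[0,0,0],"dp":[0,-0.02,-0.1],"fingers":1}
    - {"angular":[0,0,0],"dp":[0,0,-0.4],"fingers":1}
    - {"angular":[0,0,0],"dp":[0,0.25,-0.46],"fingers":1}
    - {"angular":[0,0,0],"dp":[0,0.5,-0.46],"fingers":1}
    - {"angular":[0,0,0],"dp":[0,0.7,-0.46],"fingers":1}
    - {"angular":[0,0,0],"dp":[0,0.7,-0.46],"fingers":1}
    - {"angular":[0,0,0],"dp":[0,0.7,-0.46],"fingers":0.1}

```text
time: 55.05
tool_pos: [443.2, 64.3, 151.0]
tcp_rot: [-180.0, 0.0, 3.9]
ft_force: [-0.2, 0.3, 1.1]
finger_gap: 17.3
grip_force: 0.0
```

```bash
python3 lab.py 437 227 48; python3 c.py 437 227 4 | grep -v "top "
```

```text
top 179 centre [425.8 254. ] mean [429.5 250.2] size [19.5 91.3] yaw -88.9
[443.1  65.1 151. ] [-180.    0.    4.]
('top', 'side') [436.3, 183.6, 3.5, 0.67]
side -y white 0.17 328
side +y white 0.0 306
('top',) [386.4, 247.0, -7.3, 0.12]
('side',) [436.6, 182.5, 2.8, 0.82]
side -y white 0.22 318
side +y white 0.0 315Traceback (most recent call last):
  File "lab.py", line 11, in <module>
    j=1+np.argmin(np.linalg.norm(c[1:]-u,axis=1)+1e3*(st[1:,4]<80))
        ~~~~~~~~~^^^^^^^^^^^^^^^^^^^^^^^^^^^^^^^^^^^^^^^^^^^^^^^^^^
    return _wrapfunc(a, 'argmin', axis=axis, out=out, **kwds)
    return bound(*args, **kwds)
ValueError: attempt to get argmin of an empty sequence
```

C rocked back to (436,183): the finger started 2 mm too high and slipped over it. I'll retry lower with a flatter arc.

Request:
step_arm:
  targets:
    - {"angular":[0,0,0],"dp":[0,-0.38,0],"fingers":1}
    - {"angular":[0,0,0],"dp":[0,-0.38,0],"fingers":1}
    - {"angular":[0,0,0],"dp":[0,-0.38,0.2],"fingers":1}
    - {"angular":[0,0,0],"dp":[0,-0.38,0.4],"fingers":1}
    - {"angular":[0,0,0],"dp":[0,-0.38,0.57],"fingers":1}
    - {"angular":[0,0,0],"dp":[0,-0.38,0.57],"fingers":1}
    - {"angular":[0,0,0],"dp":[0,-0.38,0.57],"fingers":1}
    - {"angular":[0,0,0],"dp":[0,-0.38,0.57],"fingers":1}

```text
time: 56.25
tool_pos: [439.6, 140.3, 39.1]
tcp_rot: [-180.0, -0.2, 4.0]
ft_force: [0.5, -1.0, -0.2]
finger_gap: -0.3
grip_force: 0.0
```

Request:
step_arm:
  targets:
    - {"angular":[0,0,0],"dp":[0,-0.02,0],"fingers":1}
    - {"angular":[0,0,0],"dp":[0,-0.055,-0.025],"fingers":1}
    - {"angular":[0,0,0],"dp":[0,-0.095,-0.05],"fingers":1}
    - {"angular":[0,0,0],"dp":[0,-0.14,-0.07],"fingers":1}
    - {"angular":[0,0,0],"dp":[0,-0.188,-0.08],"fingers":1}
    - {"angular":[0,0,0],"dp":[0,-0.235,-0.085],"fingers":1}
    - {"angular":[0,0,0],"dp":[0,-0.285,-0.085],"fingers":1}
    - {"angular":[0,0,0],"dp":[0,-0.31,-0.085],"fingers":1}

```text
time: 57.25
tool_pos: [433.9, 202.9, 54.6]
tcp_rot: [-180.0, -0.1, 4.0]
ft_force: [-0.4, -0.0, -0.2]
finger_gap: -0.0
grip_force: 0.0
```

Request:
step_arm:
  targets:
    - {"angular":[0,0,0],"dp":[0,-0.02,0],"fingers":1}
    - {"angular":[0,0,0],"dp":[0,-0.02,-0.1],"fingers":1}
    - {"angular":[0,0,0],"dp":[0,0,-0.4],"fingers":1}
    - {"angular":[0,0,0],"dp":[0,0.25,-0.46],"fingers":1}
    - {"angular":[0,0,0],"dp":[0,0.5,-0.46],"fingers":1}
    - {"angular":[0,0,0],"dp":[0,0.7,-0.46],"fingers":1}
    - {"angular":[0,0,0],"dp":[0,0.7,-0.46],"fingers":1}
    - {"angular":[0,0,0],"dp":[0,0.7,-0.46],"fingers":0.1}

```text
time: 58.25
tool_pos: [443.0, 62.5, 145.6]
tcp_rot: [-180.0, 0.1, 3.9]
ft_force: [-0.1, 0.4, 0.1]
finger_gap: 16.5
grip_force: 0.0
```

```bash
python3 c.py 437 227 4 | grep -v "top "; python3 lab.py 437 227 48
```

```text
[443.   63.1 145.7] [-180.    0.    4.]
('top', 'side') [435.0, 229.0, 2.2, 0.68]
side -y white 0.81 315
side +y white 0.0 312
('top',) [435.0, 230.6, 0.7, 0.56]
('side',) [435.4, 226.9, 4.3, 0.8]
side -y white 0.76 325
side +y white 0.07 317
top 530 centre [437.8 191.6] mean [438.3 206.4] size [119.8  47.6] yaw 85.9
side 579 centre [434.3 229. ] mean [433.7 229.2] size [63.  42.1] yaw 1.4
```

C is label up at about (434.5,229). Picking it up.

Request:
step_arm:
  targets:
    - {"angular":[0,0,0.011],"dp":[0.017,-0.25,0],"fingers":0.1}
    - {"angular":[0,0,0.011],"dp":[0.017,-0.5,0],"fingers":0.1}
    - {"angular":[0,0,0.011],"dp":[0.017,-0.75,0],"fingers":0.1}
    - {"angular":[0,0,0.011],"dp":[0.017,-0.831,0],"fingers":0.1}
    - {"angular":[0,0,0.011],"dp":[0.017,-0.831,0.15],"fingers":0.1}
    - {"angular":[0,0,0.011],"dp":[0.017,-0.831,0.3],"fingers":0.1}
    - {"angular":[0,0,0.011],"dp":[0.017,-0.831,0.4],"fingers":0.1}
    - {"angular":[0,0,0.011],"dp":[0.017,-0.831,0.4],"fingers":0.1}

```text
time: 59.45
tool_pos: [433.5, 227.4, 64.2]
tcp_rot: [179.9, 0.2, 2.0]
ft_force: [-0.4, -0.5, -0.3]
finger_gap: 76.6
grip_force: 0.0
```

Request:
step_arm:
  targets:
    - {"angular":[0,0,0],"dp":[0,0,0.1],"fingers":0.1}
    - {"angular":[0,0,0],"dp":[0,0,0.2],"fingers":0.1}
    - {"angular":[0,0,0],"dp":[0,0,0.254],"fingers":0.1}
    - {"angular":[0,0,0],"dp":[0,0,0.254],"fingers":0.1}
    - {"angular":[0,0,0],"dp":[0,0,0.254],"fingers":1}
    - {"angular":[0,0,0],"dp":[0,0,0.254],"fingers":1}
    - {"angular":[0,0,0],"dp":[0,0,0.254],"fingers":1}
    - {"angular":[0,0,0],"dp":[0,0,0.254],"fingers":1}

```text
time: 60.45
tool_pos: [436.2, 228.6, 16.5]
tcp_rot: [-180.0, -0.1, 2.0]
ft_force: [-1.3, -0.7, 6.3]
finger_gap: 43.7
grip_force: 31.5
```

Request:
step_arm:
  targets:
    - {"angular":[0,0,0],"dp":[0,0,-0.2],"fingers":1}
    - {"angular":[0,0,0],"dp":[0,0,-0.45],"fingers":1}
    - {"angular":[0,0,0],"dp":[0,0,-0.725],"fingers":1}
    - {"angular":[0,0,-0.014],"dp":[0.02,0.2,-0.725],"fingers":1}
    - {"angular":[0,0,-0.014],"dp":[0.05,0.45,-0.725],"fingers":1}
    - {"angular":[0,0,-0.014],"dp":[0.074,0.753,-0.725],"fingers":1}
    - {"angular":[0,0,-0.014],"dp":[0.074,0.753,-0.725],"fingers":1}
    - {"angular":[0,0,-0.014],"dp":[0.074,0.753,-0.725],"fingers":1}

```text
time: 61.45
tool_pos: [455.1, 78.2, 160.2]
tcp_rot: [-180.0, 0.0, 4.4]
ft_force: [0.6, 0.9, -1.1]
finger_gap: 43.5
grip_force: 31.4
```

Request:
step_arm:
  targets:
    - {"angular":[0,0,0],"dp":[0,0.25,0],"fingers":1}
    - {"angular":[0,0,0],"dp":[0,0.5,0],"fingers":1}
    - {"angular":[0,0,0],"dp":[0,0.75,0],"fingers":1}
    - {"angular":[0,0,0],"dp":[0,0.99,0],"fingers":1}
    - {"angular":[0,0,0],"dp":[0,0.99,0],"fingers":1}
    - {"angular":[0,0,0],"dp":[0,0.99,0],"fingers":1}
    - {"angular":[0,0,0],"dp":[0,0.99,0],"fingers":1}
    - {"angular":[0,0,0],"dp":[0,0.99,0],"fingers":1}

```text
time: 62.45
tool_pos: [470.9, -117.9, 160.3]
tcp_rot: [-180.0, -0.0, 4.6]
ft_force: [-0.5, -0.1, -1.0]
finger_gap: 43.5
grip_force: 31.7
```

Request:
step_arm:
  targets:
    - {"angular":[0,0,0],"dp":[0,0.25,0],"fingers":1}
    - {"angular":[0,0,0],"dp":[0,0.5,0],"fingers":1}
    - {"angular":[0,0,0],"dp":[0,0.75,0],"fingers":1}
    - {"angular":[0,0,0],"dp":[0,0.99,0],"fingers":1}
    - {"angular":[0,0,0],"dp":[0,0.99,0],"fingers":1}
    - {"angular":[0,0,0],"dp":[0,0.99,0],"fingers":1}
    - {"angular":[0,0,0],"dp":[0,0.99,0],"fingers":1}
    - {"angular":[0,0,0],"dp":[0,0.99,0],"fingers":1}

```text
time: 63.45
tool_pos: [486.6, -315.5, 160.5]
tcp_rot: [180.0, -0.0, 4.6]
ft_force: [-0.3, -0.3, -1.0]
finger_gap: 43.5
grip_force: 31.9
```

Request:
step_arm:
  targets:
    - {"angular":[0,0,0],"dp":[0.011,0.15,0],"fingers":1}
    - {"angular":[0,0,0],"dp":[0.011,0.229,0],"fingers":1}
    - {"angular":[0,0,0],"dp":[0.011,0.229,0],"fingers":1}
    - {"angular":[0,0,0],"dp":[0.011,0.229,0],"fingers":1}
    - {"angular":[0,0,0],"dp":[0.011,0.229,0],"fingers":1}
    - {"angular":[0,0,0],"dp":[0.011,0.229,0.1],"fingers":1}
    - {"angular":[0,0,0],"dp":[0.011,0.229,0.15],"fingers":1}
    - {"angular":[0,0,0],"dp":[0.011,0.229,0.15],"fingers":1}

```text
time: 64.45
tool_pos: [491.0, -361.0, 127.9]
tcp_rot: [-179.8, 0.2, 4.5]
ft_force: [0.8, -0.9, -1.3]
finger_gap: 43.3
grip_force: 31.9
```

Request:
step_arm:
  targets:
    - {"angular":[0,0,0],"dp":[0.007,0.003,0.1],"fingers":1}
    - {"angular":[0,0,0],"dp":[0.007,0.003,0.18],"fingers":1}
    - {"angular":[0,0,0],"dp":[0.007,0.003,0.21],"fingers":1}
    - {"angular":[0,0,0],"dp":[0.007,0.003,0.24],"fingers":1}
    - {"angular":[0,0,0],"dp":[0.007,0.003,0.27],"fingers":1}
    - {"angular":[0,0,0],"dp":[0.007,0.003,0.3],"fingers":1}
    - {"angular":[0,0,0],"dp":[0.007,0.003,0.335],"fingers":1}
    - {"angular":[0,0,0],"dp":[0.007,0.003,0.345],"fingers":1}

```text
time: 65.45
tool_pos: [493.3, -362.3, 60.6]
tcp_rot: [-180.0, 0.0, 4.5]
ft_force: [-1.8, 0.8, 1.8]
finger_gap: 43.8
grip_force: 32.2
```

Request:
step_arm:
  targets:
    - {"angular":[0,0,0],"dp":[-0.004,0,0.005],"fingers":0.3}
    - {"angular":[0,0,0],"dp":[-0.004,0,0.005],"fingers":0.3}
    - {"angular":[0,0,0],"dp":[-0.004,0,-0.15],"fingers":0.3}
    - {"angular":[0,0,0],"dp":[0,0,-0.4],"fingers":0.3}
    - {"angular":[0,0,0],"dp":[0.06,-0.2,-0.45],"fingers":1}
    - {"angular":[0,0,0],"dp":[0.146,-0.508,-0.4],"fingers":1}
    - {"angular":[0,0,0],"dp":[0.146,-0.508,-0.35],"fingers":1}
    - {"angular":[0,0,0],"dp":[0.146,-0.508,-0.35],"fingers":1}

```text
time: 66.45
tool_pos: [514.3, -258.6, 130.5]
tcp_rot: [-180.0, 0.1, 4.6]
ft_force: [0.3, -1.2, -0.0]
finger_gap: 0.0
grip_force: 0.0
```

```bash
python3 lab.py 492 -361 92 2>&1 | grep side; python3 -c "
from h import *
print(sense()['tool_pos'].round(1))"
```

```text
side 2290 centre [ 477.3 -376.6] mean [ 467.2 -343.8] size [134.8 338.2] yaw -85.4
[ 514.6 -260.   131.5]
```

Request:
step_arm:
  targets:
    - {"angular":[0,0,0],"dp":[0,0,0.1],"fingers":1}
    - {"angular":[0,0,0],"dp":[0,0,0.2],"fingers":1}
    - {"angular":[0,0,0],"dp":[0,0,0.295],"fingers":1}
    - {"angular":[0,0,0],"dp":[0,0,0.295],"fingers":1}
    - {"angular":[0,0,0],"dp":[0,0,0.295],"fingers":1}
    - {"angular":[0,0,0],"dp":[0,0,0.295],"fingers":1}
    - {"angular":[0,0,0],"dp":[-0.015,0.015,0.295],"fingers":1}
    - {"angular":[0,0,0],"dp":[-0.033,0.032,0.295],"fingers":1}

```text
time: 67.55
tool_pos: [508.7, -266.2, 72.8]
tcp_rot: [180.0, -0.0, 4.5]
ft_force: [-0.2, -0.5, 0.1]
finger_gap: 0.1
grip_force: 0.0
```

Request:
step_arm:
  targets:
    - {"angular":[0,0,0],"dp":[-0.043,0.032,0],"fingers":1}
    - {"angular":[0,0,0],"dp":[-0.083,0.069,0],"fingers":1}
    - {"angular":[0,0,0],"dp":[-0.12,0.108,0],"fingers":1}
    - {"angular":[0,0,0],"dp":[-0.153,0.152,0],"fingers":1}
    - {"angular":[0,0,0],"dp":[-0.181,0.198,0],"fingers":1}
    - {"angular":[0,0,0],"dp":[-0.205,0.246,0],"fingers":1}
    - {"angular":[0,0,0],"dp":[-0.224,0.297,0],"fingers":1}
    - {"angular":[0,0,0],"dp":[-0.238,0.349,0],"fingers":1}

```text
time: 68.55
tool_pos: [466.2, -340.1, 72.1]
tcp_rot: [180.0, 0.0, 4.5]
ft_force: [1.4, 0.7, -0.3]
finger_gap: 0.2
grip_force: 0.6
```

Request:
step_arm:
  targets:
    - {"angular":[0,0,0],"dp":[-0.009,0.053,0],"fingers":1}
    - {"angular":[0,0,0],"dp":[-0.013,0.107,0],"fingers":1}
    - {"angular":[0,0,0],"dp":[-0.012,0.161,0],"fingers":1}
    - {"angular":[0,0,0],"dp":[-0.006,0.215,0],"fingers":1}
    - {"angular":[0,0,0],"dp":[0.005,0.268,0],"fingers":1}
    - {"angular":[0,0,0],"dp":[0.02,0.32,0],"fingers":1}
    - {"angular":[0,0,0],"dp":[0.042,0.37,0],"fingers":1}
    - {"angular":[0,0,0],"dp":[0.06,0.41,0],"fingers":1}

```text
time: 69.55
tool_pos: [485.5, -420.6, 72.3]
tcp_rot: [-180.0, -0.0, 4.5]
ft_force: [-0.0, -0.5, 0.1]
finger_gap: 0.0
grip_force: 0.0
```

Request:
step_arm:
  targets:
    - {"angular":[0,0,0],"dp":[0,0,-0.2],"fingers":1}
    - {"angular":[0,0,0],"dp":[0,0,-0.45],"fingers":1}
    - {"angular":[0,0,0],"dp":[0,-0.25,-0.5],"fingers":1}
    - {"angular":[0,0,0],"dp":[0,-0.5,-0.5],"fingers":1}
    - {"angular":[0,0,0],"dp":[0,-0.75,-0.5],"fingers":1}
    - {"angular":[0,0,0],"dp":[0,-0.99,-0.5],"fingers":1}
    - {"angular":[0,0,0],"dp":[0,-0.99,-0.5],"fingers":1}
    - {"angular":[0,0,0],"dp":[0,-0.99,-0.5],"fingers":1}

```text
time: 70.55
tool_pos: [470.0, -222.9, 172.7]
tcp_rot: [180.0, -0.0, 4.6]
ft_force: [-0.2, 0.2, 0.1]
finger_gap: 0.1
grip_force: 0.0
```

Request:
step_arm:
  targets:
    - {"angular":[0,0,0],"dp":[0,-0.25,0],"fingers":1}
    - {"angular":[0,0,0],"dp":[0,-0.5,0],"fingers":1}
    - {"angular":[0,0,0],"dp":[0,-0.75,0],"fingers":1}
    - {"angular":[0,0,0],"dp":[0,-0.99,0],"fingers":1}
    - {"angular":[0,0,0],"dp":[0,-0.99,0],"fingers":1}
    - {"angular":[0,0,0],"dp":[0,-0.99,0],"fingers":1}
    - {"angular":[0,0,0],"dp":[0,-0.99,0],"fingers":1}
    - {"angular":[0,0,0],"dp":[0,-0.99,0],"fingers":1}

```text
time: 71.55
tool_pos: [454.1, -26.4, 172.3]
tcp_rot: [180.0, 0.0, 4.4]
ft_force: [0.7, -0.8, 0.2]
finger_gap: 0.1
grip_force: 0.0
```

```bash
python3 - <<'E'
from h import *
I={n:snapshot(n) for n in("top","side")}
print(sense()['tool_pos'].round(1))
a=cv2.resize(I["top"][130:280,300:520],(550,375),interpolation=2); b=cv2.resize(I["side"][60:210,300:460],(250,234),interpolation=2)
b=cv2.copyMakeBorder(b,0,141,0,0,cv2.BORDER_CONSTANT); cv2.imwrite("pics/f.png",np.hstack([a,b]))
print([(at("top",d['at'],40)[:2].round(1).tolist(),round(d['conf'],2)) for d in pinpoint("top","start_top")])
for n in I:
    h=cv2.cvtColor(I[n],cv2.COLOR_BGR2HSV); m=((h[...,0]>50)&(h[...,0]<75)&(h[...,1]>130)&(h[...,2]>80)).astype(np.uint8)
    k,L,st,c=cv2.connectedComponentsWithStats(m); print(n,[(at(n,c[i],41)[:2].round(1).tolist(),int(st[i,4])) for i in range(1,k) if st[i,4]>40])
E
```

```text
[454.  -26.  172.2]
[([445.2, -250.2], 0.51)]
top []
side [([444.8, -246.8], 77), ([829.1, 489.9], 212), ([866.9, 571.5], 43)]
```

View pics/f.png

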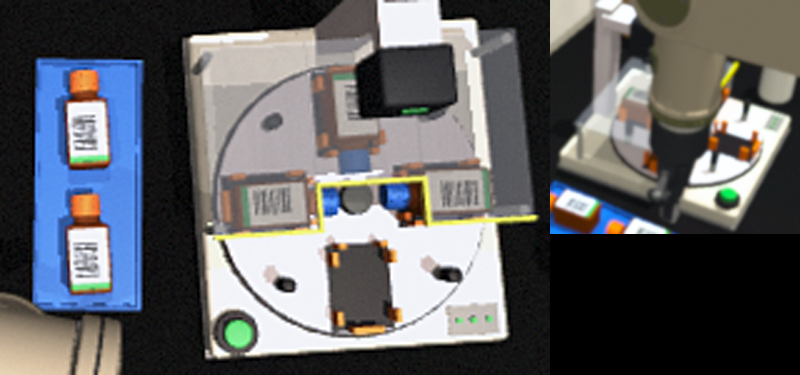

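The final table state is right. Three blue caps are under the cover label up, the front nest at (360,285) is empty, both orange-capped bottles are on the tray, and the button is at composite (238,333). Going to press it.

Request:
step_arm:
  targets:
    - {"angular":[0,0,0],"dp":[-0.03,0.25,0],"fingers":1}
    - {"angular":[0,0,0],"dp":[-0.06,0.5,0],"fingers":1}
    - {"angular":[0,0,0],"dp":[-0.1,0.75,0],"fingers":1}
    - {"angular":[0,0,0],"dp":[-0.135,0.98,0],"fingers":1}
    - {"angular":[0,0,0],"dp":[-0.135,0.98,0.1],"fingers":1}
    - {"angular":[0,0,0],"dp":[-0.135,0.98,0.2],"fingers":1}
    - {"angular":[0,0,0],"dp":[-0.135,0.98,0.4],"fingers":1}
    - {"angular":[0,0,0],"dp":[-0.135,0.98,0.4],"fingers":1}

```text
time: 72.7
tool_pos: [439.8, -221.3, 89.1]
tcp_rot: [-179.8, 0.3, 4.5]
ft_force: [-0.6, 0.1, 0.1]
finger_gap: -0.4
grip_force: 0.0
```

Request:
step_arm:
  targets:
    - {"angular":[0,0,0],"dp":[0,0.103,0],"fingers":1}
    - {"angular":[0,0,0],"dp":[0,0.103,0.1],"fingers":1}
    - {"angular":[0,0,0],"dp":[0,0.103,0.18],"fingers":1}
    - {"angular":[0,0,0],"dp":[0,0.103,0.2],"fingers":1}
    - {"angular":[0,0,0],"dp":[0,0.103,0.22],"fingers":1}
    - {"angular":[0,0,0],"dp":[0,0.103,0.235],"fingers":1}
    - {"angular":[0,0,0],"dp":[0,0.103,0.235],"fingers":1}
    - {"angular":[0,0,0],"dp":[0,0.103,0.235],"fingers":1}

```text
time: 73.7
tool_pos: [444.4, -244.2, 49.4]
tcp_rot: [179.9, 0.0, 4.5]
ft_force: [-18.4, 7.2, 37.5]
finger_gap: -0.3
grip_force: 18.5
```

Request:
step_arm:
  targets:
    - {"angular":[0,0,0],"dp":[0,0,-0.03],"fingers":1}
    - {"angular":[0,0,0],"dp":[0,0,-0.06],"fingers":1}
    - {"angular":[0,0,0],"dp":[0,0,-0.06],"fingers":1}
    - {"angular":[0,0,0],"dp":[0,0,-0.06],"fingers":1}
    - {"angular":[0,0,0],"dp":[0,0,-0.06],"fingers":1}
    - {"angular":[0,0,0],"dp":[0,0,-0.06],"fingers":1}
    - {"angular":[0,0,0],"dp":[0,0,-0.06],"fingers":1}
    - {"angular":[0,0,0],"dp":[0,0,-0.06],"fingers":1}

```text
time: 74.7
tool_pos: [444.1, -243.3, 57.3]
tcp_rot: [-180.0, 0.0, 4.5]
ft_force: [0.4, -0.0, -0.2]
finger_gap: 0.2
grip_force: 0.0
```

Request:
step_arm:
  targets:
    - {"angular":[0,0,0],"dp":[0,0,0.01],"fingers":1}
    - {"angular":[0,0,0],"dp":[0,0,0.015],"fingers":1}
    - {"angular":[0,0,0],"dp":[0,0,0.015],"fingers":1}
    - {"angular":[0,0,0],"dp":[0,0,0.015],"fingers":1}
    - {"angular":[0,0,0],"dp":[0,0,0.015],"fingers":1}
    - {"angular":[0,0,0],"dp":[0,0,0.015],"fingers":1}
    - {"angular":[0,0,0],"dp":[0,0,0.015],"fingers":1}
    - {"angular":[0,0,0],"dp":[0,0,0.015],"fingers":1}

```text
time: 75.7
tool_pos: [444.2, -243.4, 54.4]
tcp_rot: [180.0, -0.0, 4.5]
ft_force: [1.3, -0.6, 3.1]
finger_gap: 0.0
grip_force: 1.1
```

Request:
step_arm:
  targets:
    - {"angular":[0,0,0],"dp":[0,0,0.01],"fingers":1}
    - {"angular":[0,0,0],"dp":[0,0,0.015],"fingers":1}
    - {"angular":[0,0,0],"dp":[0,0,0.015],"fingers":1}
    - {"angular":[0,0,0],"dp":[0,0,0.015],"fingers":1}
    - {"angular":[0,0,0],"dp":[0,0,0.015],"fingers":1}
    - {"angular":[0,0,0],"dp":[0,0,0.015],"fingers":1}
    - {"angular":[0,0,0],"dp":[0,0,0.015],"fingers":1}
    - {"angular":[0,0,0],"dp":[0,0,0.015],"fingers":1}

```text
time: 76.7
tool_pos: [444.2, -243.4, 51.4]
tcp_rot: [180.0, -0.0, 4.5]
ft_force: [2.5, -2.0, 4.3]
finger_gap: -0.1
grip_force: 2.0
```

Request:
step_arm:
  targets:
    - {"angular":[0,0,0],"dp":[0,0,0.01],"fingers":1}
    - {"angular":[0,0,0],"dp":[0,0,0.01],"fingers":1}
    - {"angular":[0,0,0],"dp":[0,0,0.01],"fingers":1}
    - {"angular":[0,0,0],"dp":[0,0,0.01],"fingers":1}
    - {"angular":[0,0,0],"dp":[0,0,0.01],"fingers":1}
    - {"angular":[0,0,0],"dp":[0,0,0.01],"fingers":1}
    - {"angular":[0,0,0],"dp":[0,0,0.01],"fingers":1}
    - {"angular":[0,0,0],"dp":[0,0,0.01],"fingers":1}

```text
time: 77.7
tool_pos: [444.3, -243.4, 49.9]
tcp_rot: [180.0, -0.0, 4.5]
ft_force: [-1.3, -0.3, 10.7]
finger_gap: 0.3
grip_force: 5.4
```

The button sprang through its travel and bottomed out at about 50 mm. I'll retreat and hand in.

Request:
step_arm:
  targets:
    - {"angular":[0,0,0],"dp":[0,0,-0.1],"fingers":1}
    - {"angular":[0,0,0],"dp":[0,0,-0.3],"fingers":1}
    - {"angular":[0,0,0],"dp":[0,0,-0.5],"fingers":1}
    - {"angular":[0,0,0],"dp":[0,0,-0.5],"fingers":1}
    - {"angular":[0,0,0],"dp":[0,0,-0.5],"fingers":1}
    - {"angular":[0,0,0],"dp":[0,0,-0.5],"fingers":1}
    - {"angular":[0,0,0],"dp":[0,0,-0.5],"fingers":1}
    - {"angular":[0,0,0],"dp":[0,0,-0.5],"fingers":1}

```text
time: 78.7
tool_pos: [443.7, -243.1, 148.6]
tcp_rot: [-180.0, 0.1, 4.5]
ft_force: [0.3, -0.4, 0.0]
finger_gap: 0.1
grip_force: 0.0
```

```bash
python3 -c "
from bench import *
s=sense();print(s['tool_pos'],s['ft_force']);print(hand_in())"
```

```text
[ 443.70917006 -243.05239839  148.57251271] [ 0.28055613 -0.39602784  0.0173929 ]
the job is handed in; nothing more can be done
None
```

I handed the job in at about 79 s (no verdict came back): the three blue-capped bottles are label up under the cover, both orange-capped ones are on the tray, the front nest is empty with the table home, and the start button was pressed through its full travel, the first time at up to 37.5 N.

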